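# Load, pin and hold a leaf drill jig

## Task

Set up the small hinged drill jig: stack exactly three of the five brass blanks flat on top of one another in the nest between its four posts, leave the other two on the soldering board, and fold the hinged leaf down onto the stack. Then take the locating pin (the one with the tall knob) out of the wooden block and push it straight down through the hole in the leaf's nose into the hole in the base, until its collar presses the leaf fully shut against the spring under the stack. Finish like that, still holding the pin pushed down so that the leaf stays shut: do not let go or put anything down, and leave the short stub pin and the tools lying about where they are.

Things in the scene. Friction and masses are not known exactly. Their poses are not given: they have to be found in the camera images.
- jig: bare aluminium leaf drill jig, bolted down. Origin: centre of its underside, on the bench, below the nest. x runs from the nose (-x, towards the robot) to the hinge (+x), z up. Bed 150 x 64 x 20 mm. Front land 32 x 58 mm, top at z = 46 mm, from x = -58 to -26; hinge block from x = 35 to 65, up to z = 58. Between them the nest is open at both sides (y) for the fingers.
- nest (a point): top centre of the sprung platen, 29 mm wide, that carries the stack, 24 mm above the jig's origin. Four 5 mm posts at x = +-18.5, y = +-11.9 mm leave 1.5 mm of play beside a blank; pointed over the last 4 mm, they end at z = 44 mm. The spring holds up the stack and the leaf; with the leaf pressed fully shut the platen is 3 mm lower and pushes with 14 N.
- base_hole (a point): mouth of the 9.8 mm hole for the locating pin in the land's top, 42 mm in front of (-x of) the nest, 46 mm above the jig's origin; 26 mm deep.
- leaf_hinge (a point): centre of the leaf's hinge axis, which runs along the jig's y: 50 mm behind the nest, 50 mm above the jig's origin.
- leaf (a joint): leaf angle: 0 = fully shut (level), 1.57 = upright, up to 2.1 = leaning away from the robot; starts at 1.75 to 2.05. Friction hinge (0.12 N m), so it stays where it is left. On three blanks it stands ajar at about 0.045, is shut by about 7 N at its pin hole, and springs ajar if let go. Two blanks are not clamped, four keep it from shutting.
- leaf_nose (a point): middle of the leaf's free end. The leaf is a steel plate 8 mm thick (centred on the hinge axis), 50 mm wide, ending 112 mm from the axis. Pin hole 9.8 mm, 92 mm from the axis; shut, the leaf's top is 54 mm above the jig's origin. 50 mm from the axis a 25 mm wide pad stands 7 mm proud below, and a 17 mm wide drill bush 2.5 mm proud above.
- blank1_center (a point): middle of a round brass blank, 36 mm in diameter, 6 mm thick, 50 g, lying flat on the soldering board; all five are alike
- blank2_center (a point): middle of a round brass blank, 36 mm in diameter, 6 mm thick, 50 g, lying flat on the soldering board; all five are alike
- blank3_center (a point): middle of a round brass blank, 36 mm in diameter, 6 mm thick, 50 g, lying flat on the soldering board; all five are alike
- blank4_center (a point): middle of a round brass blank, 36 mm in diameter, 6 mm thick, 50 g, lying flat on the soldering board; all five are alike
- blank5_center (a point): middle of a round brass blank, 36 mm in diameter, 6 mm thick, 50 g, lying flat on the soldering board; all five are alike
- board: scorched soldering board, 140 x 266 x 16 mm, fixed; origin at the centre of its underside, its top 16 mm higher; its long side runs along its y and points roughly away from the robot
- pin: locating pin upright in the wooden block: steel shank 8 mm thick, 32 mm long, chamfered foot; collar 20 mm wide, 4 mm thick; dark knob 14 mm wide, 26 mm tall; 62 mm in all, 45 g. Origin: middle of the foot; z points to the knob. The collar rests on the block, so the knob spans 40 to 66 mm above the bench.
- stub: short stub pin, not for this job, in the other hole of the block: same shank width, 18 mm long, 20 mm collar and a low domed head 5 mm tall. Origin: middle of the foot.
- pin_block: fixed hardwood block 42 x 90 x 36 mm (x, y, z), origin at the centre of its underside; two holes in the top 44 mm apart along its y, which hold the two pins (which pin is where varies)
- charcoal: charcoal stub 14 x 30 x 12 mm on a corner of the board; leave it
- tweezers: steel tweezers lying behind the jig, 12 x 123 x 7 mm; leave them
- file_red: needle file lying in front, 11 x 146 x 11 mm; leave it
- draw_plate_1: hexagonal steel draw plate standing on edge at the right, 12 x 43 x 37 mm; leave it
Not all that is in view belongs to the job. What is shaped like the part that bears blank3_center but purple is not meant.

How it is judged (in metres and radians):
On the way, in this order (a step that is already met when the one before it is completed fails the run):
1. three blanks lie flat on one another in the nest, the leaf still open (((horizontal distance between blank1_center and nest below 0.005 m and z of blank1_center in the frame of jig between 0.025 and 0.029 m) or (horizontal distance between blank2_center and nest below 0.005 m and z of blank2_center in the frame of jig between 0.025 and 0.029 m) or (horizontal distance between blank3_center and nest below 0.005 m and z of blank3_center in the frame of jig between 0.025 and 0.029 m) or (horizontal distance between blank4_center and nest below 0.005 m and z of blank4_center in the frame of jig between 0.025 and 0.029 m) or (horizontal distance between blank5_center and nest below 0.005 m and z of blank5_center in the frame of jig between 0.025 and 0.029 m)) and ((horizontal distance between blank1_center and nest below 0.005 m and z of blank1_center in the frame of jig between 0.031 and 0.035 m) or (horizontal distance between blank2_center and nest below 0.005 m and z of blank2_center in the frame of jig between 0.031 and 0.035 m) or (horizontal distance between blank3_center and nest below 0.005 m and z of blank3_center in the frame of jig between 0.031 and 0.035 m) or (horizontal distance between blank4_center and nest below 0.005 m and z of blank4_center in the frame of jig between 0.031 and 0.035 m) or (horizontal distance between blank5_center and nest below 0.005 m and z of blank5_center in the frame of jig between 0.031 and 0.035 m)) and ((horizontal distance between blank1_center and nest below 0.005 m and z of blank1_center in the frame of jig between 0.037 and 0.041 m) or (horizontal distance between blank2_center and nest below 0.005 m and z of blank2_center in the frame of jig between 0.037 and 0.041 m) or (horizontal distance between blank3_center and nest below 0.005 m and z of blank3_center in the frame of jig between 0.037 and 0.041 m) or (horizontal distance between blank4_center and nest below 0.005 m and z of blank4_center in the frame of jig between 0.037 and 0.041 m) or (horizontal distance between blank5_center and nest below 0.005 m and z of blank5_center in the frame of jig between 0.037 and 0.041 m)) and value of joint leaf above 1 rad), for 0.2 s.
2. the leaf is folded down onto the stack (value of joint leaf below 0.13 rad), for 0.2 s.
3. the pin stands through the leaf in the hole of the base (z of pin in the frame of base_hole below -0.008 m and horizontal distance between pin and base_hole below 0.003 m and angle between the z axis of pin and the z axis of jig, either way round below 0.1 rad and value of joint leaf below 0.13 rad), for 0.1 s.
At the end, for the whole second after the job is handed in: For the last second: three blanks stacked in the nest (within 5 mm), the other two on the board; leaf within 0.02 rad of shut; pin upright, within 3 mm of the hole's axis, foot 19 mm down, fingers on it pressing it on the jig with over 3 N; stub, charcoal, tools within 30 mm of their start (((horizontal distance between blank1_center and nest below 0.005 m and z of blank1_center in the frame of jig between 0.022 and 0.026 m) or (horizontal distance between blank2_center and nest below 0.005 m and z of blank2_center in the frame of jig between 0.022 and 0.026 m) or (horizontal distance between blank3_center and nest below 0.005 m and z of blank3_center in the frame of jig between 0.022 and 0.026 m) or (horizontal distance between blank4_center and nest below 0.005 m and z of blank4_center in the frame of jig between 0.022 and 0.026 m) or (horizontal distance between blank5_center and nest below 0.005 m and z of blank5_center in the frame of jig between 0.022 and 0.026 m)) and ((horizontal distance between blank1_center and nest below 0.005 m and z of blank1_center in the frame of jig between 0.028 and 0.032 m) or (horizontal distance between blank2_center and nest below 0.005 m and z of blank2_center in the frame of jig between 0.028 and 0.032 m) or (horizontal distance between blank3_center and nest below 0.005 m and z of blank3_center in the frame of jig between 0.028 and 0.032 m) or (horizontal distance between blank4_center and nest below 0.005 m and z of blank4_center in the frame of jig between 0.028 and 0.032 m) or (horizontal distance between blank5_center and nest below 0.005 m and z of blank5_center in the frame of jig between 0.028 and 0.032 m)) and ((horizontal distance between blank1_center and nest below 0.005 m and z of blank1_center in the frame of jig between 0.034 and 0.038 m) or (horizontal distance between blank2_center and nest below 0.005 m and z of blank2_center in the frame of jig between 0.034 and 0.038 m) or (horizontal distance between blank3_center and nest below 0.005 m and z of blank3_center in the frame of jig between 0.034 and 0.038 m) or (horizontal distance between blank4_center and nest below 0.005 m and z of blank4_center in the frame of jig between 0.034 and 0.038 m) or (horizontal distance between blank5_center and nest below 0.005 m and z of blank5_center in the frame of jig between 0.034 and 0.038 m)) and ((horizontal distance between blank1_center and nest below 0.005 m and z of blank1_center in the frame of jig below 0.04 m) or (height (world z) of blank1_center between 0.016 and 0.022 m and x of blank1_center in the frame of board between -0.07 and 0.07 m and y of blank1_center in the frame of board between -0.133 and 0.133 m)) and ((horizontal distance between blank2_center and nest below 0.005 m and z of blank2_center in the frame of jig below 0.04 m) or (height (world z) of blank2_center between 0.016 and 0.022 m and x of blank2_center in the frame of board between -0.07 and 0.07 m and y of blank2_center in the frame of board between -0.133 and 0.133 m)) and ((horizontal distance between blank3_center and nest below 0.005 m and z of blank3_center in the frame of jig below 0.04 m) or (height (world z) of blank3_center between 0.016 and 0.022 m and x of blank3_center in the frame of board between -0.07 and 0.07 m and y of blank3_center in the frame of board between -0.133 and 0.133 m)) and ((horizontal distance between blank4_center and nest below 0.005 m and z of blank4_center in the frame of jig below 0.04 m) or (height (world z) of blank4_center between 0.016 and 0.022 m and x of blank4_center in the frame of board between -0.07 and 0.07 m and y of blank4_center in the frame of board between -0.133 and 0.133 m)) and ((horizontal distance between blank5_center and nest below 0.005 m and z of blank5_center in the frame of jig below 0.04 m) or (height (world z) of blank5_center between 0.016 and 0.022 m and x of blank5_center in the frame of board between -0.07 and 0.07 m and y of blank5_center in the frame of board between -0.133 and 0.133 m)) and value of joint leaf below 0.02 rad and z of pin in the frame of base_hole below -0.019 m and horizontal distance between pin and base_hole below 0.003 m and angle between the z axis of pin and the z axis of jig, either way round below 0.1 rad and contact force between pin and jig above 3 N and contact force between the fingers and pin above 3 N and distance of each of charcoal, tweezers, file_red, draw_plate_1, stub from where it was at the start of the episode below 0.03 m); the arm keeps its last pose, push and grip.
It fails at once if the stub pin, charcoal or a tool is knocked away (more than 30 mm) (distance of any of charcoal, tweezers, file_red, draw_plate_1, stub from where it was at the start of the episode above 0.03 m).
It fails at once if the pin is hammered or rammed into the jig (more than 70 N) (contact force between pin and jig above 70 N).
It also fails if it takes over 72 s, if anything falls off the work surface, if the arm or the gripper's body presses on something with over 40 N, if the wrist force passes 120 N, or if a joint passes its speed limit or range.

## Robot

A 7-joint arm with a two-finger parallel gripper is mounted at the origin on a cart in front of the work surface, level with it; the furniture and walls round the work are solid. World frame = base frame: x ahead of the robot, y to its left, z up, the work surface at z = 0. Lengths are in mm, angles in rad, forces in N, time in s.
With the tool pointing down it reaches from about 350 to 900 mm from the base axis. Payload 7.2 kg.
Tool frame: the origin (TCP) lies between the finger pads; the fingertips stand r.tips_ahead ahead of it and the grasp point (between the pads) lies 2 mm behind it (r.tips_ahead is the distance from the TCP to the fingertips, in mm); z points along the fingers, y is the line along which they close (so a half turn about z gives the same grasp; the last joint's range is limited). The gripper opens to 88 mm and grips with 3 to 60 N. Pads are 20 mm wide; open, the fingers measure 115 mm over their backs; the gripper's body (75 mm by 178 mm) begins 61 mm behind the grasp point.
Start: joints at [-1.362, 0.411, -0.013, 1.596, 0.006, 1.134, -0.082], TCP at [170.809, 601.209, 239.653] pointing down, gripper open.
Joint ranges: [-2.95, 2.95], [-0.29, 1.99], [-1.47, 1.44], [0.14, 2.54], [-1.03, 4.17], [0.13, 1.85], [-2.86, 2.86]. Speed limits (rad/s): [2.39, 2.39, 3.01, 3.01, 3.14, 3.14, 3.14].

## Interface

Orientations are given as a 3x3 rotation matrix whose columns are the frame's x, y, z axes.
In Python, from cell import r, optics, spotter gives the robot as it stands.
- The arm moves only by the tool play_rows, never from a script. Its argument "steps" is a list of rows, each an object of numbers: "hand": the opening, from 0 (shut) to 1 (fully open); "x", "y", "z": the shift along the tool's x, y, z in mm; "rx", "ry", "rz": the turn, a rotation vector about the tool's x, y, z in rad. In form: [{"hand": .., "x": .., "y": .., "z": .., "rx": .., "ry": .., "rz": ..}, ...]. A call has 1 to 8 rows; each row shifts and turns the commanded pose from where the row before left it, along the tool's axes as they then stand; what a row does not reach is not made up. A row lasts 1/12 s, in which the tool goes at most 41.7 mm and 7.16 degrees, less where a joint would pass 70% of its speed; a pose out of reach is approached as far as the arm can. A call with a gripper value outside its range is refused whole. The fingers move at their own pace and stop on an object; "squeeze" is the grip in N (left out, the last holds). Time passes only in rows, so rows that do not move let the fingers close. It gives the time, the measured TCP pose, the force, the opening and the grip force at its end, in the units of the state.
- r.read_state(): the state, without advancing time (a new reading comes with each control period).
- optics.read_camera(name): name is "scene" or "side" or "wrist"; returns a dict with "frame" (400x640x3 uint8, red, green, blue), "K" (3x3 intrinsics, pixels), "k1" (the pictures are not rectified: a ray, as slopes to the right and down, at radius r is drawn at 1 + k1 r^2 times it, then the intrinsics apply), "position" and "attitude" of the camera in the world; the wrist camera has in their place "hand_eye" (4x4, takes a point from camera to tool coordinates, whose origin is the TCP and whose axes are the flange's). Camera axes: x right, y down, z forward; pixel columns grow to the right and rows downward; lengths in mm; the calibration is good to about 2 mm. A picture is of the moment at which its call begins: read the wrist's pose just before it. There is no depth.
- r.job_done(): hands the job in; it is judged then, once.
Trained networks look in the newest picture that a camera, given by its name, has taken for a name from the list of things; names that differ only in an ending like _2 or _b are one class to them, and where a whole thing is asked for, a point or a joint stands for the part that bears it (a point fixed in the world has none). Each returns a list of dicts, best first, with "p" (0 to 1); they miss things now and then, are a little off and sometimes report something else, mostly with a low value. They report only what shows in the picture. A call takes as long as a camera call. They do not tell look-alikes from the thing itself.
- spotter.recognise(label, camera): "box" ([left, top, right, bottom] in pixels, round what is visible of it).
The state is a dict: "time_s": time; "joints": joint angles; "dq": joint speeds; "joint_torque": joint torques, N m; "tool_pos": TCP position; "tcp_rot": TCP orientation; "contact_force": force on the tool from outside, world axes, zero at the start; "wrist_torque": the same for the moment, N m; "grip_width": finger opening in mm; "gripper_force": force on a finger pad.
Only numpy, scipy, OpenCV 4.12 (cv2) and the standard library are available. Lean on these libraries where they do the work, as an engineer would, in place of code of your own. Each camera call takes 0.05 s, during which the arm holds its last target. There are 200 camera calls.

## Working session

There is one attempt and no reset: what is moved stays moved. The work goes in short steps, Python scripts to look and compute and a tool call to move; the robot and the scene stay as the last step left them, time stands still between calls to the robot, and variables do not carry over. Pictures are saved under pics/ and viewed, at most 10 in all, crops included, and the job is handed in when it is done.

Besides the shell and the picture viewer there is one more tool, called after "Call:" by a JSON object that holds its "name" and its "arguments". play_rows: Moves the arm, as the interface text tells. Its arguments: {"type":"object","properties":{"steps":{"type":"array"},"squeeze":{"type":"number"}},"required":["steps"]}

```bash
ls; mkdir -p pics
python3 - <<'E'
from cell import r, optics, spotter
import cv2
s=r.read_state(); print(s['tool_pos'],s['tcp_rot'],r.tips_ahead,s['grip_width'],s['time_s'])
for c in ['scene','side']:
    d=optics.read_camera(c); cv2.imwrite(f'pics/{c}0.png',d['frame'][:,:,::-1])
    print(c,d['K'],d['k1'],d['position'],d['attitude'])
    for n in ['jig','leaf_nose','blank1_center','pin','stub','pin_block','board','charcoal']:
        print(n,[( [round(float(v)) for v in x['box']],round(float(x['p']),2)) for x in spotter.recognise(n,c)][:8])
E
```

```text
pics
[170.66905763 600.74466492 238.81405895] [[-9.61955910e-01  2.73204514e-01 -3.47576087e-04]
 [ 2.73204719e-01  9.61954634e-01 -1.56970313e-03]
 [-9.44975533e-05 -1.60494463e-03 -9.99998708e-01]] 17.0 87.97495797925448 0.0
scene [[408.5439718    0.         323.93217738]
 [  0.         408.5439718  200.97637182]
 [  0.           0.           1.        ]] -0.012795195173612106 [208.06244962 803.24822049 950.49524712] [[-9.06540886e-01 -3.20952094e-01  2.74177633e-01]
 [-4.22117096e-01  6.87917463e-01 -5.90412332e-01]
 [ 8.82492252e-04 -6.50967985e-01 -7.59104673e-01]]
jig [([285, 160, 349, 216], 0.65)]
leaf_nose [([284, 159, 313, 196], 0.93), ([348, 164, 382, 188], 0.37)]
blank1_center []
pin [([328, 252, 338, 266], 0.62), ([367, 167, 371, 172], 0.55)]
stub [([296, 246, 314, 258], 0.65)]
pin_block [([347, 161, 383, 185], 0.75)]
board [([248, 229, 351, 302], 0.68), ([284, 160, 344, 217], 0.33)]
charcoal []
side [[375.69609463   0.         316.58745144]
 [  0.         375.69609463 199.05625395]
 [  0.           0.           1.        ]] -0.05933168575231671 [ 377.09990402 -898.09094898  619.93161984] [[ 0.98803157 -0.09214632  0.12370397]
 [-0.15261305 -0.46736824  0.87079055]
 [-0.02242484 -0.8792474  -0.4758373 ]]
jig [([304, 169, 364, 230], 0.82)]
leaf_nose [([339, 169, 363, 208], 0.74)]
blank1_center []
pin []
stub [([282, 217, 287, 226], 0.7)]
pin_block [([292, 242, 328, 260], 0.69)]
board [([274, 177, 345, 204], 0.86)]
charcoal []
```

Run:
```python
import cv2
a=cv2.imread('pics/scene0.png');b=cv2.imread('pics/side0.png')
cv2.imwrite('pics/sc1.png',cv2.resize(a[130:330,220:430],None,fx=3,fy=3,interpolation=cv2.INTER_CUBIC)[:600])
```

```text
(no output)
```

View pics/sc1.png

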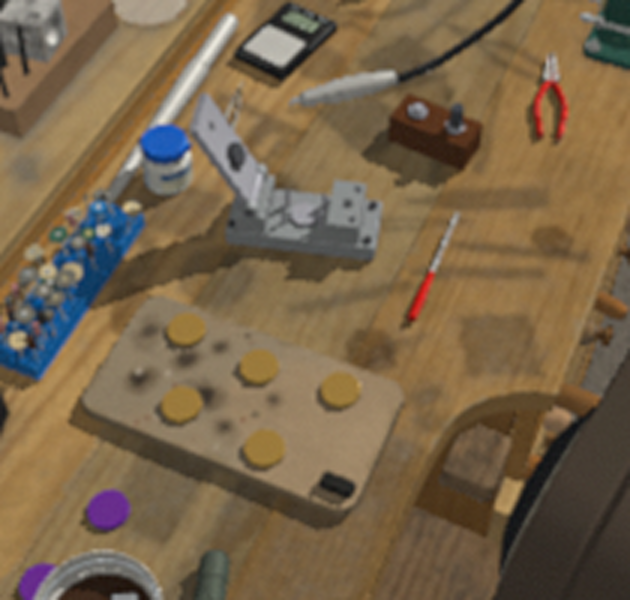

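The picture shows the jig at crop (300,220). Five brass blanks lie on the board at crop (186,330), (258,366), (340,390), (181,404) and (264,448). The block's tall dark-knob pin is at crop (456,118) and the stub at (418,108). The purple discs off the board at (108,510) and (40,580) are decoys.

```bash
cat > h.py <<'E'
import numpy as np, cv2
from cell import r, optics, spotter
def cam(name):
    s=r.read_state(); d=optics.read_camera(name)
    if name=='wrist':
        H=np.array(d['hand_eye']); R=np.array(s['tcp_rot']); t=np.array(s['tool_pos'])
        d['attitude']=R@H[:3,:3]; d['position']=R@H[:3,3]+t
    d['R']=np.array(d['attitude']); d['p']=np.array(d['position']); d['bgr']=d['frame'][:,:,::-1].copy()
    return d
def ray(d,uv):
    K=d['K']; q=np.array([(uv[0]-K[0,2])/K[0,0],(uv[1]-K[1,2])/K[1,1]]); x=q.copy()
    for _ in range(20): x=q/(1+d['k1']*(x@x))
    return d['R']@np.array([x[0],x[1],1])
def unp(d,uv,z):
    v=ray(d,uv); return d['p']+v*(z-d['p'][2])/v[2]
def proj(d,P):
    c=(np.atleast_2d(P)-d['p'])@d['R']; x=c[:,:2]/c[:,2:]
    x=x*(1+d['k1']*(x**2).sum(1,keepdims=True)); K=d['K']
    return x*[K[0,0],K[1,1]]+[K[0,2],K[1,2]]
def brass(d,amin,lo=(15,120,90),hi=(28,255,255)):
    m=cv2.inRange(cv2.cvtColor(d['bgr'],cv2.COLOR_BGR2HSV),lo,hi)
    m=cv2.morphologyEx(m,cv2.MORPH_OPEN,np.ones((3,3)))
    n,l,s,c=cv2.connectedComponentsWithStats(m)
    return [(c[i],s[i]) for i in range(1,n) if s[i][4]>amin]
E
python3 - <<'E'
from h import *
np.set_printoptions(precision=1,suppress=True)
d=cam('scene')
hsv=cv2.cvtColor(d['bgr'],cv2.COLOR_BGR2HSV)
for u,v in [(186,330),(258,366),(340,390),(181,404),(264,448)]:
    p=(220+u/3,130+v/3); print(p,hsv[int(p[1]),int(p[0])],unp(d,p,22))
for c,s in brass(d,40): print(c,s,unp(d,c,22))
f=lambda u,v,z:print((u,v),unp(d,(220+u/3,130+v/3),z))
print('pin top');f(456,106,66);print('stub');f(419,104,45)
print('land top corners');f(330,183,46);f(366,188,46);f(329,215,46);f(362,220,46)
print('bed');f(371,258,0);f(230,243,0);f(381,203,20)
print('board');f(150,298,16);f(402,392,16);f(82,397,16);f(340,512,16)
print('file');f(457,212,5);f(411,318,5)
w=cam('wrist');print(w['K'],w['k1'],w['p'],w['R'],w['hand_eye']); cv2.imwrite('pics/w0.png',w['bgr'])
for c,s in brass(w,100): print(c,s,unp(w,c,22))
E
```

```text
(282.0, 240.0) [ 20 155 153] [588.5 259.1  22. ]
(306.0, 252.0) [ 20 155 155] [510.6 266.4  22. ]
(333.3333333333333, 260.0) [ 19 154 156] [433.3 258.3  22. ]
(280.3333333333333, 264.66666666666663) [ 20 157 153] [554.2 330.7  22. ]
(308.0, 279.33333333333337) [ 19 156 154] [468.5 339.1  22. ]
[222.9 263.7] [  115    83   249   315 11013] [693.4 392.5  22. ]
[354.4  88.7] [332  82  45  14 147] [ 680.3 -495.7   22. ]
[393.8  99.3] [384  96  20   8  73] [ 517.6 -494.5   22. ]
[430.5 109.3] [408 102  46  16 183] [ 373.9 -493.2   22. ]
[395.1 205.2] [ 335  115  114  181 7374] [344.9   6.8  22. ]
[452.8 128.5] [448 121  12  15 105] [ 272.7 -418.2   22. ]
[287.  185.7] [285 181   6  10  48] [673.1  73.   22. ]
[277.4 211.6] [272 201  11  22 110] [649.6 175.8  22. ]
[284.4 226. ] [279 221  11  10  58] [605.9 213.6  22. ]
[281.6 239.4] [276 234  12  11 107] [590.5 257.8  22. ]
[305.9 251.9] [300 247  13  11 115] [511.  266.3  22. ]
[333.  259.5] [327 254  13  12 127] [434.8 257.4  22. ]
[280.  264.5] [274 259  13  12 131] [555.2 330.5  22. ]
[307.8 279. ] [302 273  13  13 136] [469.4 338.3  
[... 949 characters left out ...]
    -0.    -0.2]
 [   0.    -0.3    1.  -145.2]
 [   0.     0.     0.     1. ]]
[351.4 193.9] [332 158  41  63 903] [201.1 642.6  22. ]
[155.  214.1] [146 210  19   9 104] [156.4 381.2  22. ]
[104.2 227.2] [ 88 221  31  13 166] [154.9 307.8  22. ]
[165.  251.1] [151 239  28  23 227] [210.3 371.8  22. ]
[440.7 243.2] [432 238  18  12 170] [303.6 744.8  22. ]
[ 74.  254.1] [ 67 249  16  11 135] [179.8 249.5  22. ]
[123.1 258.2] [116 254  16   9 102] [204.3 311.4  22. ]
[287.4 281. ] [259 272  57  18 236] [302.4 522.2  22. ]
[145.9 307.3] [133 278  34  59 921] [286.5 308.   22. ]
[483.7 307.2] [464 278  34  59 912] [422.6 789.2  22. ]
[464.3 360.7] [ 293  351  311   19 4027] [511.9 748.1  22. ]
```

View pics/w0.png

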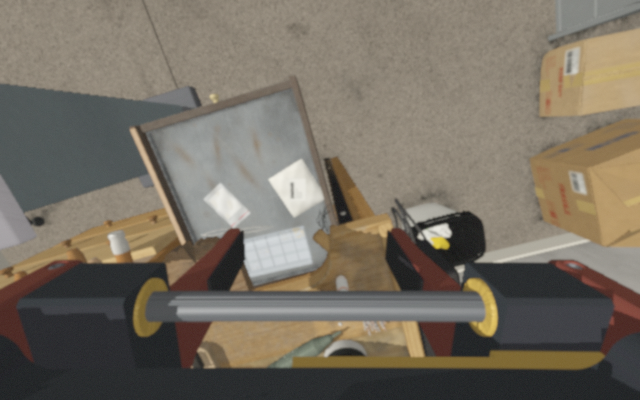

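Call:
{"name": "play_rows", "arguments": {"steps": [{"hand":0.7,"x":-35,"y":-19},{"hand":0.7,"x":-35,"y":-19},{"hand":0.7,"x":-35,"y":-19},{"hand":0.7,"x":-35,"y":-19},{"hand":0.7,"x":-35,"y":-19},{"hand":0.7,"x":-35,"y":-19},{"hand":0.7,"x":-35,"y":-19},{"hand":0.7,"x":-35,"y":-19}], "squeeze": 20}}

```text
invalid input at $.steps[0]: expected keys hand, x, y, z, rx, ry, rz
```

Call:
{"name": "play_rows", "arguments": {"steps": [{"hand":0.7,"x":-35,"y":-19},{"hand":0.7,"x":-35,"y":-19},{"hand":0.7,"x":-35,"y":-19},{"hand":0.7,"x":-34,"y":-20},{"hand":0.7,"z":30,"rz":-0.11},{"hand":0.7,"z":30,"rz":-0.11},{"hand":0.7,"z":30,"rz":-0.11},{"hand":0.7,"z":30,"rz":-0.11}]}}

```text
invalid input at $.steps[0]: expected keys hand, x, y, z, rx, ry, rz
```

Call:
{"name": "play_rows", "arguments": {"steps": [{"hand":0.7,"z":20,"rz":-0.11},{"hand":0.7,"z":15},{"hand":0.7},{"hand":0.7}]}}

```text
invalid input at $.steps[0]: expected keys hand, x, y, z, rx, ry, rz
```

Run:
```python
from h import *
np.set_printoptions(precision=2,suppress=True)
w=cam('wrist');s=r.read_state();print(s['tool_pos'],s['tcp_rot'],s['joints'],s['grip_width'],s['contact_force']); cv2.imwrite('pics/w1.png',w['bgr'])
for c,st in brass(w,300): print(c,st,unp(w,c,22))
```

```text
[170.81 601.21 239.67] [[-0.96  0.27  0.  ]
 [ 0.27  0.96  0.  ]
 [ 0.    0.   -1.  ]] [-1.36  0.41 -0.01  1.6   0.01  1.13 -0.08] 88.06124660934833 [0.53 0.03 0.98]
[351.49 194.17] [333 158  40  64 901] [201.57 642.66  22.  ]
[145.9  307.33] [133 278  34  59 922] [286.54 308.03  22.  ]
[483.81 307.3 ] [464 278  34  59 914] [422.87 789.37  22.  ]
[464.22 360.66] [ 293  351  311   18 4014] [511.9 747.9  22. ]
```

View pics/w1.png

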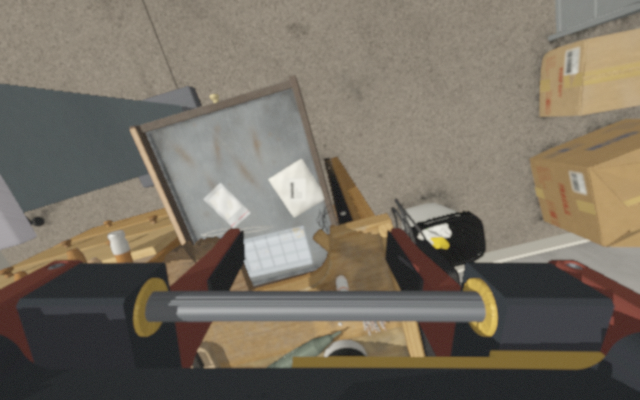

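The arm has not moved and the wrist view is unchanged, because every row needs all seven keys.

Call:
{"name": "play_rows", "arguments": {"steps": [{"hand":0.7,"x":-35,"y":-19,"z":0,"rx":0,"ry":0,"rz":0},{"hand":0.7,"x":-35,"y":-19,"z":0,"rx":0,"ry":0,"rz":0},{"hand":0.7,"x":-35,"y":-19,"z":0,"rx":0,"ry":0,"rz":0},{"hand":0.7,"x":-35,"y":-19,"z":0,"rx":0,"ry":0,"rz":0},{"hand":0.7,"x":-35,"y":-19,"z":0,"rx":0,"ry":0,"rz":0},{"hand":0.7,"x":-35,"y":-19,"z":0,"rx":0,"ry":0,"rz":0},{"hand":0.7,"x":-35,"y":-19,"z":0,"rx":0,"ry":0,"rz":0},{"hand":0.7,"x":-35,"y":-19,"z":0,"rx":0,"ry":0,"rz":0}], "squeeze": 20}}

```text
time_s: 1.72
tool_pos: [399.8, 377.0, 240.0]
tcp_rot: [[-0.962, 0.273, 0.0], [0.273, 0.962, 0.001], [-0.0, 0.001, -1.0]]
contact_force: [0.7, 0.5, -0.2]
grip_width: 61.7
gripper_force: 0.0
```

Call:
{"name": "play_rows", "arguments": {"steps": [{"hand":0.7,"x":-35,"y":-19,"z":0,"rx":0,"ry":0,"rz":0},{"hand":0.7,"x":-35,"y":-19,"z":0,"rx":0,"ry":0,"rz":0},{"hand":0.7,"x":-35,"y":-19,"z":0,"rx":0,"ry":0,"rz":0},{"hand":0.7,"x":-34,"y":-20,"z":0,"rx":0,"ry":0,"rz":0},{"hand":0.7,"x":0,"y":0,"z":30,"rx":0,"ry":0,"rz":-0.11},{"hand":0.7,"x":0,"y":0,"z":30,"rx":0,"ry":0,"rz":-0.11},{"hand":0.7,"x":0,"y":0,"z":30,"rx":0,"ry":0,"rz":-0.11},{"hand":0.7,"x":0,"y":0,"z":30,"rx":0,"ry":0,"rz":-0.11}]}}

```text
time_s: 2.38
tool_pos: [511.5, 266.3, 118.7]
tcp_rot: [[-0.986, -0.167, 0.001], [-0.167, 0.986, 0.001], [-0.001, 0.001, -1.0]]
contact_force: [-0.0, -0.6, 0.4]
grip_width: 61.4
gripper_force: 0.0
```

Call:
{"name": "play_rows", "arguments": {"steps": [{"hand":0.7,"x":0,"y":0,"z":20,"rx":0,"ry":0,"rz":-0.11},{"hand":0.7,"x":0,"y":0,"z":15,"rx":0,"ry":0,"rz":0},{"hand":0.7,"x":0,"y":0,"z":0,"rx":0,"ry":0,"rz":0},{"hand":0.7,"x":0,"y":0,"z":0,"rx":0,"ry":0,"rz":0}]}}

```text
time_s: 2.72
tool_pos: [511.0, 266.2, 84.3]
tcp_rot: [[-0.963, -0.269, -0.001], [-0.269, 0.963, -0.001], [0.001, -0.0, -1.0]]
contact_force: [0.7, -0.2, 0.5]
grip_width: 61.4
gripper_force: 0.0
```

Run:
```python
from h import *
np.set_printoptions(precision=2,suppress=True)
w=cam('wrist');s=r.read_state();print(s['time_s'],s['tool_pos'],s['tcp_rot'],s['joints'],s['grip_width'],s['contact_force']); cv2.imwrite('pics/w2.png',w['bgr'])
for c,st in brass(w,300): print(c,st,unp(w,c,22))
```

```text
2.7667 [511.68 266.57  85.25] [[-0.96 -0.27  0.  ]
 [-0.27  0.96  0.  ]
 [-0.    0.   -1.  ]] [-0.6   0.51  0.05  1.86 -0.03  0.77  1.31] 61.46964763158623 [-0.17 -0.5   0.5 ]
[156.01  11.04] [118   0  74  27 722] [401.46 130.78  22.  ]
[483.7   27.87] [466  21  35  15 301] [353.95 335.89  22.  ]
[564.15  49.64] [535  38  58  25 542] [351.97 391.73  22.  ]
[243.16  95.43] [ 213   76   67   39 1218] [435.77 194.13  22.  ]
[327.72 120.96] [ 304   98   48   46 1619] [436.24 255.04  22.  ]
[506.95 177.89] [464 165  87  28 514] [439.76 394.46  22.  ]
[416.48 193.62] [ 394  172   46   45 1629] [468.98 334.57  22.  ]
[310.24 219.32] [ 289  199   43   42 1456] [510.48 262.63  22.  ]
[361.85 280.53] [350 268  25  22 398] [550.58 317.92  22.  ]
[195.36 306.84] [186 278  25  58 685] [612.35 189.63  22.  ]
[434.26 307.04] [419 278  26  59 737] [557.95 384.78  22.  ]
[410.1  360.06] [ 235  349  326   20 4341] [615.19 384.51  22.  ]
```

View pics/w2.png

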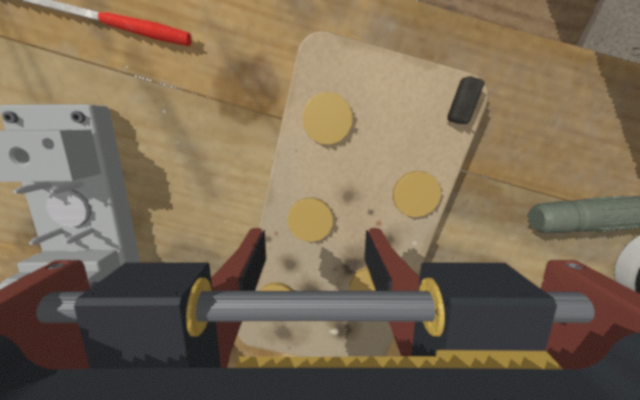

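Wrist view: brass blanks at pixels (310,219), (416,194) and (328,121). The charcoal is at (465,100) and the jig nest at (70,208), left. I'll take the blank at (310,219): brass, on the board and under the gripper, not one of the purple ones.

Call:
{"name": "play_rows", "arguments": {"steps": [{"hand":0.7,"x":2,"y":-3.5,"z":20,"rx":0,"ry":0,"rz":0},{"hand":0.7,"x":0,"y":0,"z":20,"rx":0,"ry":0,"rz":0},{"hand":0.7,"x":0,"y":0,"z":10,"rx":0,"ry":0,"rz":0},{"hand":0.7,"x":0,"y":0,"z":0,"rx":0,"ry":0,"rz":0},{"hand":0,"x":0,"y":0,"z":0,"rx":0,"ry":0,"rz":0},{"hand":0,"x":0,"y":0,"z":0,"rx":0,"ry":0,"rz":0},{"hand":0,"x":0,"y":0,"z":0,"rx":0,"ry":0,"rz":0},{"hand":0,"x":0,"y":0,"z":0,"rx":0,"ry":0,"rz":0}], "squeeze": 20}}

```text
time_s: 3.43
tool_pos: [510.7, 262.8, 35.5]
tcp_rot: [[-0.963, -0.27, 0.001], [-0.27, 0.963, 0.001], [-0.001, 0.0, -1.0]]
contact_force: [-0.4, -0.3, 0.0]
grip_width: 38.3
gripper_force: 0.0
```

Call:
{"name": "play_rows", "arguments": {"steps": [{"hand":0,"x":0,"y":0,"z":-10,"rx":0,"ry":0,"rz":0},{"hand":0,"x":0,"y":0,"z":-40,"rx":0,"ry":0,"rz":0},{"hand":0,"x":0,"y":0,"z":-40,"rx":0,"ry":0,"rz":0},{"hand":0,"x":0,"y":0,"z":-30,"rx":0,"ry":0,"rz":0},{"hand":0,"x":0,"y":0,"z":0,"rx":0,"ry":0,"rz":0}]}}

```text
time_s: 3.85
tool_pos: [513.5, 264.1, 162.2]
tcp_rot: [[-0.963, -0.269, 0.009], [-0.269, 0.963, 0.006], [-0.01, 0.003, -1.0]]
contact_force: [0.3, 0.5, 0.3]
grip_width: 34.4
gripper_force: 20.0
```

Run:
```python
from h import *
np.set_printoptions(precision=2,suppress=True)
w=cam('wrist');s=r.read_state();print(s['time_s'],s['tool_pos'],s['grip_width'],s['gripper_force'],s['contact_force']); cv2.imwrite('pics/w3.png',w['bgr'])
t=np.array(s['tool_pos']);R=np.array(s['tcp_rot'])
for c,st in brass(w,300): print(c,st,R.T@(unp(w,c,t[2]-15)-t))
```

```text
3.9 [512.31 263.58 159.19] 34.23839977317356 20.00036358833313 [-0.39  0.26 -0.95]
[198.    35.24] [168  25  58  23 396] [115.21 -58.79  14.03]
[263.38  98.73] [242  84  49  29 714] [ 85.06 -27.25  14.32]
[326.34 116.45] [310  99  34  35 902] [75.93  6.9  14.46]
[392.69 171.97] [376 156  34  33 867] [44.99 45.86 14.77]
[314.12 247.34] [ 286  221   58   52 2422] [-2.97  0.14 15.02]
[246.22 306.15] [241 278  15  58 449] [-45.91 -45.33  15.24]
[125.5  355.33] [106 341  38  28 803] [ -85.4  -132.29   15.34]
[355.78 360.08] [ 178  350  321   18 4052] [-90.84  29.81  15.73]
```

View pics/w3.png

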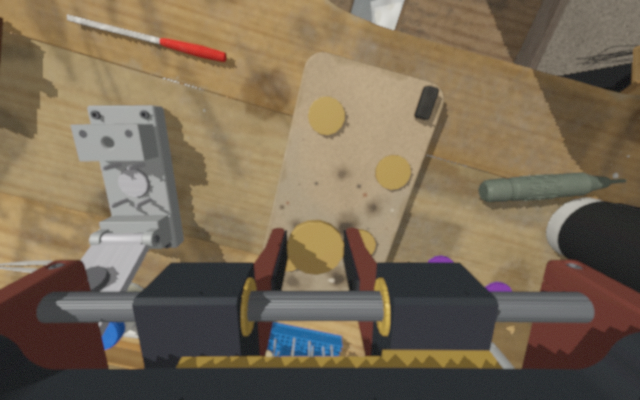

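Blank gripped at (315,247), between the fingers. The jig is clearly visible: nest at (132,183), land at (115,142), hinge at (125,238). I'll measure the jig from here, then close up.

Run:
```python
from h import *
np.set_printoptions(precision=2,suppress=True)
w=cam('wrist');s=r.read_state();print(s['time_s'],s['tool_pos'],s['grip_width'],s['gripper_force'])
for n,p,z in [('nest',(132,183),24),('bedc1',(91,107),20),('bedc2',(161,106),20),('bedc3',(181,243),20),('land a',(73,128),46),('land b',(142,123),46),('land c',(80,160),46),('land d',(151,157),46)]: print(n,unp(w,p,z))
```

```text
3.95 [511.   262.92 156.81] 34.30687421740796 20.00037968158722
nest [548.74  83.51  24.  ]
bedc1 [486.43  37.47  20.  ]
bedc2 [467.48 100.23  20.  ]
bedc3 [603.51 138.6   20.  ]
land a [504.2   42.43  46.  ]
land b [483.56  99.21  46.  ]
land c [531.21  49.5   46.  ]
land d [511.24 110.05  46.  ]
```

Call:
{"name": "play_rows", "arguments": {"steps": [{"hand":0,"x":4,"y":-36,"z":0,"rx":0,"ry":0,"rz":0},{"hand":0,"x":4,"y":-36,"z":10,"rx":0,"ry":0,"rz":0},{"hand":0,"x":3.5,"y":-36,"z":15,"rx":0,"ry":0,"rz":0},{"hand":0,"x":0,"y":0,"z":20,"rx":0,"ry":0,"rz":0},{"hand":0,"x":0,"y":0,"z":0,"rx":0,"ry":0,"rz":0},{"hand":0,"x":0,"y":0,"z":0,"rx":0,"ry":0,"rz":0},{"hand":0,"x":0,"y":0,"z":0,"rx":0,"ry":0,"rz":0}]}}

```text
time_s: 4.53
tool_pos: [527.9, 156.7, 109.6]
tcp_rot: [[-0.962, -0.271, -0.001], [-0.271, 0.962, 0.0], [0.001, 0.001, -1.0]]
contact_force: [0.6, -0.5, 0.7]
grip_width: 34.4
gripper_force: 20.0
```

Run:
```python
from h import *
import pickle
np.set_printoptions(precision=2,suppress=True)
w=cam('wrist');s=r.read_state();print(s['time_s'],s['tool_pos'],s['tcp_rot'],s['grip_width']); 
pickle.dump({k:w[k] for k in ['K','k1','R','p','bgr']},open('w4.pkl','wb'))
t=np.array(s['tool_pos']);R=np.array(s['tcp_rot'])
for c,st in brass(w,300): print(c,st,R.T@(unp(w,c,t[2]-13)-t))
# predicted jig overlay
a=np.radians(16.2);J=np.array([[np.cos(a),-np.sin(a),0],[np.sin(a),np.cos(a),0],[0,0,1]])
o=np.array([548.7,83.5,0])
im=cv2.resize(w['bgr'],None,fx=3,fy=3,interpolation=cv2.INTER_CUBIC)
for q in [[x,y,44] for x in(-18.5,18.5) for y in(-11.9,11.9)]+[[x,y,46] for x in(-58,-26) for y in(-29,29)]+[[x,y,20] for x in(-75,75) for y in(-32,32)]+[[-42,0,46]]:
    p=proj(w,o+J@np.array(q,float))[0]; print(q,p); cv2.circle(im,tuple(int(v*3+1) for v in p),3,(0,0,255),1)
cv2.imwrite('pics/w4.png',im[:840:,180:980])
cv2.imwrite('pics/w4.png',im[200:800,200:1000])
```

```text
4.5833 [528.31 157.01 110.11] [[-0.96 -0.27  0.  ]
 [-0.27  0.96  0.  ]
 [-0.    0.   -1.  ]] 34.33333972299892
[306.48  41.19] [272  26  74  30 800] [113.59  -4.06  12.96]
[600.5   56.44] [581  50  35  20 347] [105.82 143.04  13.06]
[378.62 114.36] [352  96  58  36 995] [78.73 34.14 13.  ]
[461.65 135.62] [ 439  114   46   44 1569] [67.57 79.82 13.03]
[606.32 186.94] [575 176  65  24 474] [ 38.92 164.66  13.1 ]
[533.09 201.52] [ 511  182   45   40 1386] [ 30.37 125.85  13.07]
[314.92 246.81] [ 287  220   57   55 2424] [ 1.79  0.16 13.  ]
[487.43 278.35] [471 268  31  23 469] [-19.49 107.87  13.08]
[246.15 306.13] [241 278  15  57 445] [-39.78 -44.23  12.98]
[383.59 306.6 ] [374 278  17  58 516] [-40.18  44.52  13.04]
[357.99 359.91] [ 178  350  325   18 4172] [-82.32  29.64  13.05]
[-18.5, -11.9, 44] [200.05 197.24]
[-18.5, 11.9, 44] [231.01 197.02]
[18.5, -11.9, 44] [205.39 241.6 ]
[18.5, 11.9, 44] [235.   241.35]
[-58, -29, 46] [168.84 145.49]
[-58, 29, 46] [249.   145.05]
[-26, -29, 46] [175.13 188.5 ]
[-26, 29, 46] [252.   187.97]
[-75, -32, 20] [178.1  121.17]
[-75, 32, 20] [258.52 120.77]
[75, -32, 20] [200.06 286.91]
[75, 32, 20] [268.23 286.26]
[-42, 0, 46] [211.38 167.21]
```

View pics/w4.png

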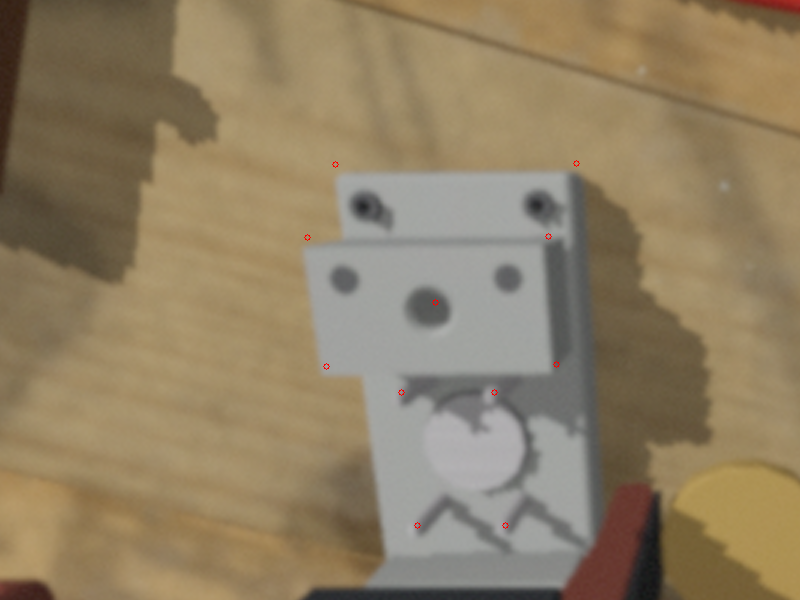

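View: hole of the land at crop (428,308), land corners at (303,248), (545,243), (321,374) and (553,373), platen at (475,442). I'll fit the jig pose to these.

```bash
cat > fit.py <<'E'
from h import *
from scipy.optimize import least_squares
def fitjig(w,pts,x0=(549,83.5,.283)):
    P=np.array([p[0] for p in pts],float); U=np.array([p[1] for p in pts],float)
    def T(q):
        c,s=np.cos(q[2]),np.sin(q[2]); return P@np.array([[c,-s,0],[s,c,0],[0,0,1]]).T+[q[0],q[1],0]
    f=lambda q:(proj(w,T(q))-U).ravel()
    o=least_squares(f,x0,loss='soft_l1',x_scale=[1,1,.01]); return o.x,f(o.x).reshape(-1,2)
E
python3 - <<'E'
from fit import *
import pickle
np.set_printoptions(precision=3,suppress=True)
w=pickle.load(open('w4.pkl','rb'))
pts=[((-58,-29,46),(303,248)),((-58,29,46),(545,243)),((-26,-29,46),(321,374)),((-26,29,46),(553,373)),((-42,0,46),(428,308)),((-75,-32,20),(336,174)),((-75,32,20),(570,172)),((0,0,24),(475.5,442.5))]
pts=[(a,((u+200)/3,(v+200)/3)) for a,(u,v) in pts]
q,e=fitjig(w,pts);print(q,np.degrees(q[2]));print(e)
E
```

```text
[551.117  83.26    0.286] 16.40439930236978
[[ 0.115 -0.541]
 [-0.647  0.392]
 [ 0.575  0.209]
 [-0.125 -0.262]
 [ 0.945  0.903]
 [-1.622 -0.406]
 [ 0.554 -0.437]
 [-0.333  0.309]]
```

```bash
cat >> h.py <<'E'
def inhand(w,ztop=12.65,t=None,R=None):
    """fit x,y offset of held blank in tool frame from mask outline"""
    from scipy.optimize import minimize
    s=r.read_state() if t is None else None
    H=np.array(w['hand_eye']); d=dict(w,R=H[:3,:3],p=H[:3,3])
    m=cv2.inRange(cv2.cvtColor(w['bgr'],cv2.COLOR_BGR2HSV),(15,120,90),(28,255,255))
    m[:200]=0; m[290:]=0; m[:,:270]=0; m[:,360:]=0
    a=np.linspace(0,2*np.pi,60); best=None
    def cost(o):
        q=[np.c_[o[0]+18*np.cos(a),o[1]+18*np.sin(a),np.full(60,z)] for z in(ztop,ztop+6)]
        h=cv2.convexHull(proj(d,np.vstack(q)).astype(np.float32))
        M=np.zeros(m.shape,np.uint8); cv2.fillPoly(M,[np.round(h*16).astype(np.int32)],255,shift=4)
        return np.count_nonzero(M[:276]!=m[:276])
    g=[(cost((x,y)),x,y) for x in np.arange(-6,6.1,.5) for y in np.arange(-2,2.1,.5)]
    return sorted(g)[:4]
E
python3 - <<'E'
from h import *
np.set_printoptions(precision=2,suppress=True)
w=cam('wrist');s=r.read_state();print(s['time_s'],s['tool_pos'])
for z in (11.6,12.65,13.6): print(z,inhand(w,z))
E
```

```text
4.6333 [528.48 156.95 110.29]
11.6 [(np.int64(329), np.float64(-1.5), np.float64(0.0)), (np.int64(329), np.float64(-1.0), np.float64(0.0)), (np.int64(335), np.float64(-1.0), np.float64(-0.5)), (np.int64(337), np.float64(-1.5), np.float64(0.5))]
12.65 [(np.int64(301), np.float64(-1.5), np.float64(0.0)), (np.int64(303), np.float64(-1.5), np.float64(0.5)), (np.int64(306), np.float64(-1.5), np.float64(1.0)), (np.int64(318), np.float64(-2.0), np.float64(0.5))]
13.6 [(np.int64(265), np.float64(-2.0), np.float64(0.5)), (np.int64(280), np.float64(-2.0), np.float64(1.0)), (np.int64(281), np.float64(-2.0), np.float64(0.0)), (np.int64(281), np.float64(-1.5), np.float64(0.5))]
```

Run:
```python
from h import *
w=cam('wrist'); H=np.array(w['hand_eye']); d=dict(w,R=H[:3,:3],p=H[:3,3])
a=np.linspace(0,2*np.pi,60)
for xo in (-2,0,2):
  for z in (12.65,18.65):
    p=proj(d,np.c_[xo+18*np.cos(a),18*np.sin(a),np.full(60,z)]); print(xo,z,p.min(0),p.max(0))
hsv=cv2.cvtColor(w['bgr'],cv2.COLOR_BGR2HSV)
print([tuple(map(int,x)) for x in hsv[212:232,315]]); print([tuple(map(int,x)) for x in hsv[264:284,315]])
print([tuple(map(int,x)) for x in hsv[247,280:292]],[tuple(map(int,x)) for x in hsv[247,338:350]])
```

```text
-2 12.65 [284.83749696 224.00014958] [343.69007995 277.89741026]
-2 18.65 [285.81381974 220.58049596] [342.75276684 272.94858614]
0 12.65 [284.74646294 220.82444794] [343.78072398 275.05144593]
0 18.65 [285.72854447 217.50036377] [342.83777643 270.17905216]
2 12.65 [284.65476494 217.62844317] [343.87202519 272.18875268]
2 18.65 [285.64266611 214.40116493] [342.9233835  267.39371739]
[(20, 100, 156), (20, 99, 155), (19, 96, 156), (20, 95, 155), (20, 99, 155), (20, 97, 157), (20, 100, 156), (20, 108, 153), (20, 125, 149), (20, 133, 150), (20, 130, 161), (21, 131, 170), (21, 130, 174), (21, 130, 173), (21, 130, 173), (21, 133, 172), (21, 134, 173), (21, 132, 174), (21, 132, 172), (21, 130, 174)]
[(19, 136, 118), (20, 137, 117), (20, 136, 116), (20, 138, 116), (20, 137, 117), (20, 134, 116), (19, 134, 118), (19, 133, 117), (19, 138, 116), (20, 136, 116), (20, 117, 122), (19, 101, 129), (19, 98, 130), (20, 95, 131), (19, 95, 132), (19, 99, 129), (19, 103, 126), (19, 103, 131), (18, 108, 139), (19, 114, 146)]
[(177, 103, 52), (8, 28, 36), (150, 15, 35), (126, 44, 29), (90, 10, 25), (21, 53, 34), (21, 121, 57), (19, 132, 91), (21, 133, 109), (21, 133, 115), (21, 136, 116), (21, 139, 117)] [(21, 130, 173), (21, 136, 172), (21, 132, 172), (21, 134, 168), (21, 135, 153), (20, 125, 120), (20, 106, 77), (21, 41, 44), (60, 7, 39), (0, 0, 38), (150, 12, 42), (2, 59, 56)]
```

Call:
{"name": "play_rows", "arguments": {"steps": [{"hand":0,"x":-0.7,"y":-38.6,"z":0,"rx":0,"ry":0,"rz":0},{"hand":0,"x":-0.8,"y":-38.6,"z":0,"rx":0,"ry":0,"rz":0},{"hand":0,"x":0,"y":0,"z":17,"rx":0,"ry":0,"rz":-0.012},{"hand":0,"x":0,"y":0,"z":20,"rx":0,"ry":0,"rz":0},{"hand":0,"x":0,"y":0,"z":0,"rx":0,"ry":0,"rz":0},{"hand":0,"x":0,"y":0,"z":0,"rx":0,"ry":0,"rz":0},{"hand":0,"x":0,"y":0,"z":0,"rx":0,"ry":0,"rz":0}]}}

```text
time_s: 5.27
tool_pos: [551.0, 82.5, 73.6]
tcp_rot: [[-0.959, -0.283, 0.001], [-0.283, 0.959, 0.001], [-0.001, 0.0, -1.0]]
contact_force: [0.6, 0.4, -0.3]
grip_width: 34.6
gripper_force: 20.0
```

Run:
```python
from h import *
import pickle
np.set_printoptions(precision=2,suppress=True)
w=cam('wrist');s=r.read_state();print(s['time_s'],s['tool_pos'],s['tcp_rot'],s['contact_force'])
pickle.dump({k:w[k] for k in ['K','k1','R','p','bgr','hand_eye']},open('w5.pkl','wb'))
cv2.imwrite('pics/w5.png',cv2.resize(w['bgr'][110:290,195:435],None,fx=3.3,fy=3.3,interpolation=cv2.INTER_CUBIC))
```

```text
5.3167 [551.25  82.46  73.82] [[-0.96 -0.28  0.  ]
 [-0.28  0.96  0.  ]
 [-0.    0.   -1.  ]] [-0.25  0.6  -0.07]
```

View pics/w5.png

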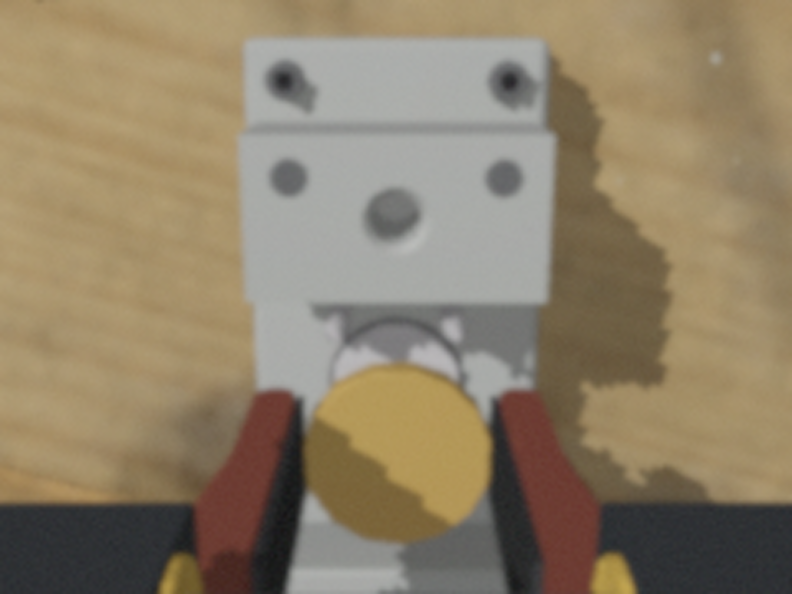

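View: blank held at crop (398,453), land corners at (240,135), (556,135), (246,302) and (548,301), hole at (394,219). I'll refine the fit from this.

Run:
```python
from fit import *
import pickle
np.set_printoptions(precision=3,suppress=True)
w=pickle.load(open('w5.pkl','rb'))
pts=[((-58,-29,46),(240,135)),((-58,29,46),(556,135)),((-26,-29,46),(246,302)),((-26,29,46),(548,301)),((-42,0,46),(394,219)),((-75,-32,20),(246,40)),((-75,32,20),(545,40))]
pts=[(a,(u/3.3+195,v/3.3+110)) for a,(u,v) in pts]
q,e=fitjig(w,pts);print(q,np.degrees(q[2]));print(e)
H=w['hand_eye'];R=w['R']@H[:3,:3].T;t=w['p']-R@H[:3,3]
print('TCP',t,'nest in tool',R.T@(np.array([q[0],q[1],24])-t), 'hole in tool',R.T@(np.array([q[0]-42*np.cos(q[2]),q[1]-42*np.sin(q[2]),46])-t))
d=dict(w,R=H[:3,:3],p=H[:3,3]);a=np.linspace(0,6.283,60)
for xo in(-1,0,1):
  p=proj(d,np.c_[xo+18*np.cos(a),18*np.sin(a),np.full(60,12.65)]);print(xo,(p.min(0)-[195,110])*3.3,(p.max(0)-[195,110])*3.3)
```

```text
[551.351  83.281   0.287] 16.454029469967434
[[-0.386 -0.035]
 [-0.277 -0.046]
 [ 0.112  0.212]
 [-0.197  0.498]
 [ 0.876  0.575]
 [-1.608 -0.572]
 [ 2.345 -0.579]]
TCP [551.032  82.519  73.612] nest in tool [-0.476  0.628 49.613] hole in tool [41.504  0.607 27.574]
-1 [296.254 370.947] [490.768 549.352]
0 [296.103 365.699] [490.917 544.65 ]
1 [295.952 360.434] [491.068 539.933]
```

Call:
{"name": "play_rows", "arguments": {"steps": [{"hand":0,"x":-0.5,"y":0,"z":12,"rx":0,"ry":0,"rz":0},{"hand":0,"x":0,"y":0,"z":8,"rx":0,"ry":0,"rz":0},{"hand":0,"x":0,"y":0,"z":5,"rx":0,"ry":0,"rz":0},{"hand":0,"x":0,"y":0,"z":4,"rx":0,"ry":0,"rz":0},{"hand":0,"x":0,"y":0,"z":0,"rx":0,"ry":0,"rz":0},{"hand":0,"x":0,"y":0,"z":0,"rx":0,"ry":0,"rz":0},{"hand":0,"x":0,"y":0,"z":0,"rx":0,"ry":0,"rz":0}]}}

```text
time_s: 5.9
tool_pos: [550.7, 81.8, 43.7]
tcp_rot: [[-0.96, -0.282, -0.001], [-0.282, 0.96, 0.0], [0.001, 0.0, -1.0]]
contact_force: [-2.6, 0.9, 6.5]
grip_width: 34.3
gripper_force: 20.0
```

Call:
{"name": "play_rows", "arguments": {"steps": [{"hand":0.6,"x":0,"y":0,"z":0,"rx":0,"ry":0,"rz":0},{"hand":0.6,"x":0,"y":0,"z":0,"rx":0,"ry":0,"rz":0},{"hand":0.6,"x":0,"y":0,"z":0,"rx":0,"ry":0,"rz":0},{"hand":0.6,"x":0,"y":0,"z":-20,"rx":0,"ry":0,"rz":0},{"hand":0.7,"x":0,"y":0,"z":-20,"rx":0,"ry":0,"rz":0},{"hand":0.7,"x":0,"y":0,"z":0,"rx":0,"ry":0,"rz":0},{"hand":0.7,"x":0,"y":0,"z":0,"rx":0,"ry":0,"rz":0}]}}

```text
time_s: 6.48
tool_pos: [551.9, 81.7, 84.4]
tcp_rot: [[-0.96, -0.281, 0.002], [-0.281, 0.96, 0.0], [-0.002, -0.0, -1.0]]
contact_force: [0.4, 0.1, -1.0]
grip_width: 61.3
gripper_force: 0.0
```

Run:
```python
from h import *
np.set_printoptions(precision=2,suppress=True)
w=cam('wrist');s=r.read_state();print(s['time_s'],s['tool_pos'],s['contact_force'],s['grip_width'])
t=np.array(s['tool_pos']);R=np.array(s['tcp_rot'])
for c,st in brass(w,300):
  if 200<c[0]<420 and 190<c[1]<300: print(c,st,R.T@(unp(w,c,30)-t),R.T@(unp(w,(c[0],st[1]+st[3]),30)-t),'rows',st[1],st[1]+st[3])
H=np.array(w['hand_eye']);d=dict(w,R=H[:3,:3],p=H[:3,3]);a=np.linspace(0,6.283,60)
q=np.array([551.35,83.28]); n=R.T@(np.array([q[0],q[1],30])-t); print('nest',n)
p=proj(d,np.c_[n[0]+18*np.cos(a),n[1]+18*np.sin(a),np.full(60,n[2])]);print('pred',p.min(0),p.max(0))
p=proj(d,np.c_[n[0]+18*np.cos(a),n[1]+18*np.sin(a),np.full(60,n[2]+6)]);print('pred bottom',p.min(0),p.max(0))
cv2.imwrite('pics/w6.png',w['bgr'][150:300,220:420])
```

```text
6.5333 [551.17  81.66  83.52] [ 0.45  0.45 -0.45] 61.87337748931943
[315.74 223.13] [ 294  202   44   43 1487] [ 0.37  0.86 53.52] [-17.47   0.88  53.53] rows 202 245
nest [-0.6   1.5  53.52]
pred [292.36 202.65] [340.36 247.75]
pred bottom [292.96 200.43] [339.68 244.46]
```

Call:
{"name": "play_rows", "arguments": {"steps": [{"hand":0.7,"x":1,"y":38,"z":-15,"rx":0,"ry":0,"rz":0},{"hand":0.7,"x":1,"y":38,"z":0,"rx":0,"ry":0,"rz":0},{"hand":0.7,"x":1,"y":38,"z":0,"rx":0,"ry":0,"rz":0},{"hand":0.7,"x":1,"y":38,"z":0,"rx":0,"ry":0,"rz":0},{"hand":0.7,"x":1,"y":38,"z":0,"rx":0,"ry":0,"rz":0},{"hand":0.7,"x":1,"y":38,"z":0,"rx":0,"ry":0,"rz":0},{"hand":0.7,"x":1,"y":38,"z":15,"rx":0,"ry":0,"rz":0},{"hand":0.7,"x":0,"y":0,"z":0,"rx":0,"ry":0,"rz":0}]}}

```text
time_s: 7.2
tool_pos: [463.9, 343.1, 80.7]
tcp_rot: [[-0.957, -0.291, -0.004], [-0.291, 0.957, 0.002], [0.004, 0.004, -1.0]]
contact_force: [-0.9, -0.4, 0.4]
grip_width: 61.3
gripper_force: 0.0
```

Call:
{"name": "play_rows", "arguments": {"steps": [{"hand":0.7,"x":0,"y":0,"z":0,"rx":0,"ry":0,"rz":0},{"hand":0.7,"x":0,"y":0,"z":0,"rx":0,"ry":0,"rz":0}]}}

```text
time_s: 7.37
tool_pos: [469.1, 334.0, 82.4]
tcp_rot: [[-0.959, -0.282, -0.001], [-0.282, 0.959, -0.002], [0.002, -0.001, -1.0]]
contact_force: [0.2, -1.2, 0.2]
grip_width: 61.3
gripper_force: 0.0
```

```bash
cat > b.py <<'E'
from h import *
np.set_printoptions(precision=2,suppress=True)
w=cam('wrist');s=r.read_state();print(s['time_s'],s['tool_pos'],s['contact_force'],s['grip_width'])
t=np.array(s['tool_pos']);R=np.array(s['tcp_rot'])
for c,st in brass(w,600):
  if 60<c[1]<275: print(c,st,'in tool',R.T@(unp(w,c,20.5)-t))
E
python3 b.py
```

```text
7.4167 [469.81 333.35  82.86] [ 0.74 -0.46  0.07] 61.02514069732974
[145.77 122.22] [ 116  103   65   37 1061] in tool [  74.12 -117.93   62.61]
[222.29 148.85] [ 198  126   49   48 1825] in tool [ 55.88 -65.91  62.52]
[316.43 221.8 ] [ 295  201   44   43 1482] in tool [ 0.05  2.44 62.36]
```

Call:
{"name": "play_rows", "arguments": {"steps": [{"hand":0.7,"x":0,"y":1.2,"z":20,"rx":0,"ry":0,"rz":0},{"hand":0.7,"x":0,"y":0,"z":20,"rx":0,"ry":0,"rz":0},{"hand":0.6,"x":0,"y":0,"z":9,"rx":0,"ry":0,"rz":0},{"hand":0.6,"x":0,"y":0,"z":0,"rx":0,"ry":0,"rz":0},{"hand":0,"x":0,"y":0,"z":0,"rx":0,"ry":0,"rz":0},{"hand":0,"x":0,"y":0,"z":0,"rx":0,"ry":0,"rz":0},{"hand":0,"x":0,"y":0,"z":0,"rx":0,"ry":0,"rz":0},{"hand":0,"x":0,"y":0,"z":0,"rx":0,"ry":0,"rz":0}]}}

```text
time_s: 8.08
tool_pos: [469.6, 335.6, 34.9]
tcp_rot: [[-0.96, -0.281, 0.0], [-0.281, 0.96, 0.0], [-0.0, -0.0, -1.0]]
contact_force: [-0.1, -0.8, 0.5]
grip_width: 35.4
gripper_force: 20.0
```

Call:
{"name": "play_rows", "arguments": {"steps": [{"hand":0,"x":0,"y":0,"z":0,"rx":0,"ry":0,"rz":0},{"hand":0,"x":0,"y":0,"z":0,"rx":0,"ry":0,"rz":0},{"hand":0,"x":0,"y":0,"z":-30,"rx":0,"ry":0,"rz":0},{"hand":0,"x":0,"y":0,"z":-40,"rx":0,"ry":0,"rz":0},{"hand":0,"x":0,"y":-37.2,"z":0,"rx":0,"ry":0,"rz":0},{"hand":0,"x":0,"y":-38,"z":0,"rx":0,"ry":0,"rz":0},{"hand":0,"x":0,"y":-38,"z":0,"rx":0,"ry":0,"rz":0},{"hand":0,"x":0,"y":-38,"z":0,"rx":0,"ry":0,"rz":0}]}}

```text
time_s: 8.75
tool_pos: [511.9, 189.9, 105.0]
tcp_rot: [[-0.959, -0.283, 0.001], [-0.283, 0.959, 0.0], [-0.001, 0.0, -1.0]]
contact_force: [0.9, 0.5, -0.2]
grip_width: 35.0
gripper_force: 20.0
```

Call:
{"name": "play_rows", "arguments": {"steps": [{"hand":0,"x":0,"y":-38,"z":0,"rx":0,"ry":0,"rz":0},{"hand":0,"x":-3,"y":-38,"z":0,"rx":0,"ry":0,"rz":0},{"hand":0,"x":-4,"y":-40,"z":0,"rx":0,"ry":0,"rz":0},{"hand":0,"x":0,"y":0,"z":5,"rx":0,"ry":0,"rz":0},{"hand":0,"x":0,"y":0,"z":20,"rx":0,"ry":0,"rz":0},{"hand":0,"x":0,"y":0,"z":0,"rx":0,"ry":0,"rz":0},{"hand":0,"x":0,"y":0,"z":0,"rx":0,"ry":0,"rz":0},{"hand":0,"x":0,"y":0,"z":0,"rx":0,"ry":0,"rz":0}]}}

```text
time_s: 9.42
tool_pos: [551.0, 82.4, 80.0]
tcp_rot: [[-0.959, -0.282, -0.0], [-0.282, 0.959, 0.0], [0.0, 0.0, -1.0]]
contact_force: [0.8, 0.1, -0.7]
grip_width: 35.0
gripper_force: 20.0
```

```bash
python3 b.py
```

```text
9.4667 [551.29  82.5   80.29] [-0.12  0.53 -0.69] 34.72214240260104
[491.51 112.32] [ 465   93   62   38 1221] in tool [ 80.76 121.87  59.76]
[595.7  137.21] [ 567  113   58   50 2291] in tool [ 63.72 196.64  59.79]
[315.02 239.81] [ 287  205   58   68 2969] in tool [-14.23   0.49  59.8 ]
```

Call:
{"name": "play_rows", "arguments": {"steps": [{"hand":0,"x":-1.2,"y":0,"z":10,"rx":0,"ry":0,"rz":0},{"hand":0,"x":0,"y":0,"z":8,"rx":0,"ry":0,"rz":0},{"hand":0,"x":0,"y":0,"z":6,"rx":0,"ry":0,"rz":0},{"hand":0,"x":0,"y":0,"z":5.5,"rx":0,"ry":0,"rz":0},{"hand":0,"x":0,"y":0,"z":0,"rx":0,"ry":0,"rz":0},{"hand":0,"x":0,"y":0,"z":0,"rx":0,"ry":0,"rz":0},{"hand":0,"x":0,"y":0,"z":0,"rx":0,"ry":0,"rz":0}]}}

```text
time_s: 10.05
tool_pos: [552.2, 81.9, 50.1]
tcp_rot: [[-0.96, -0.281, -0.0], [-0.281, 0.96, -0.0], [0.0, -0.0, -1.0]]
contact_force: [0.1, 0.3, -1.1]
grip_width: 34.5
gripper_force: 20.0
```

Call:
{"name": "play_rows", "arguments": {"steps": [{"hand":0.6,"x":0,"y":0,"z":0,"rx":0,"ry":0,"rz":0},{"hand":0.6,"x":0,"y":0,"z":0,"rx":0,"ry":0,"rz":0},{"hand":0.6,"x":0,"y":0,"z":0,"rx":0,"ry":0,"rz":0},{"hand":0.6,"x":1.2,"y":0,"z":-20,"rx":0,"ry":0,"rz":0},{"hand":0.7,"x":0,"y":0,"z":-20,"rx":0,"ry":0,"rz":0},{"hand":0.7,"x":0,"y":0,"z":0,"rx":0,"ry":0,"rz":0},{"hand":0.7,"x":0,"y":0,"z":0,"rx":0,"ry":0,"rz":0}]}}

```text
time_s: 10.63
tool_pos: [552.0, 81.8, 91.2]
tcp_rot: [[-0.96, -0.281, 0.003], [-0.281, 0.96, 0.001], [-0.003, -0.0, -1.0]]
contact_force: [-0.5, 0.4, 0.3]
grip_width: 61.4
gripper_force: 0.0
```

```bash
python3 b.py
```

```text
10.6833 [551.26  81.7   90.3 ] [-0.27  0.32 -0.01] 61.576774212572055
[484.67 111.5 ] [ 459   93   58   37 1114] in tool [ 80.48 123.26  69.73]
[582.99 134.81] [ 556  111   55   49 2044] in tool [ 63.72 197.49  69.75]
[315.43 221.83] [ 294  199   44   46 1570] in tool [-4.59  0.74 69.8 ]
```

Call:
{"name": "play_rows", "arguments": {"steps": [{"hand":0.7,"x":10.5,"y":33,"z":-10,"rx":0,"ry":0,"rz":0},{"hand":0.7,"x":10.5,"y":33,"z":0,"rx":0,"ry":0,"rz":0},{"hand":0.7,"x":10.5,"y":33,"z":0,"rx":0,"ry":0,"rz":0},{"hand":0.7,"x":10.5,"y":33,"z":0,"rx":0,"ry":0,"rz":0},{"hand":0.7,"x":10.5,"y":33,"z":0,"rx":0,"ry":0,"rz":0},{"hand":0.7,"x":10.5,"y":33,"z":16.5,"rx":0,"ry":0,"rz":0},{"hand":0.7,"x":0,"y":0,"z":0,"rx":0,"ry":0,"rz":0},{"hand":0.7,"x":0,"y":0,"z":0,"rx":0,"ry":0,"rz":0}]}}

```text
time_s: 11.35
tool_pos: [432.7, 255.2, 82.1]
tcp_rot: [[-0.958, -0.286, -0.003], [-0.286, 0.958, -0.001], [0.003, -0.0, -1.0]]
contact_force: [0.2, 0.1, 0.2]
grip_width: 61.6
gripper_force: 0.0
```

Call:
{"name": "play_rows", "arguments": {"steps": [{"hand":0.7,"x":0,"y":0,"z":0,"rx":0,"ry":0,"rz":0},{"hand":0.7,"x":0,"y":0,"z":0,"rx":0,"ry":0,"rz":0}]}}

```text
time_s: 11.52
tool_pos: [435.7, 252.6, 83.4]
tcp_rot: [[-0.96, -0.28, -0.0], [-0.28, 0.96, -0.001], [0.0, -0.001, -1.0]]
contact_force: [0.1, 0.1, 0.5]
grip_width: 61.5
gripper_force: 0.0
```

```bash
python3 b.py
```

```text
11.5667 [435.8  252.58  83.57] [-0.15  0.13 -1.16] 61.3005029681049
[157.93 122.13] [126 109  64  28 636] in tool [  73.93 -110.56   63.13]
[240.38 191.31] [214 176  57  31 825] in tool [ 23.7  -56.04  63.1 ]
[316.94 219.76] [ 295  199   44   43 1470] in tool [ 0.93  2.05 63.07]
```

Call:
{"name": "play_rows", "arguments": {"steps": [{"hand":0.7,"x":2,"y":1.6,"z":20,"rx":0,"ry":0,"rz":0},{"hand":0.7,"x":0,"y":0,"z":20,"rx":0,"ry":0,"rz":0},{"hand":0.6,"x":0,"y":0,"z":9,"rx":0,"ry":0,"rz":0},{"hand":0.6,"x":0,"y":0,"z":0,"rx":0,"ry":0,"rz":0},{"hand":0,"x":0,"y":0,"z":0,"rx":0,"ry":0,"rz":0},{"hand":0,"x":0,"y":0,"z":0,"rx":0,"ry":0,"rz":0},{"hand":0,"x":0,"y":0,"z":0,"rx":0,"ry":0,"rz":0},{"hand":0,"x":0,"y":0,"z":0,"rx":0,"ry":0,"rz":0}]}}

```text
time_s: 12.23
tool_pos: [432.9, 254.6, 34.9]
tcp_rot: [[-0.96, -0.281, 0.0], [-0.281, 0.96, 0.0], [-0.0, 0.0, -1.0]]
contact_force: [0.1, -0.1, 0.0]
grip_width: 34.9
gripper_force: 20.0
```

Call:
{"name": "play_rows", "arguments": {"steps": [{"hand":0,"x":0,"y":0,"z":0,"rx":0,"ry":0,"rz":0},{"hand":0,"x":0,"y":0,"z":0,"rx":0,"ry":0,"rz":0},{"hand":0,"x":0,"y":0,"z":-30,"rx":0,"ry":0,"rz":0},{"hand":0,"x":0,"y":0,"z":-40,"rx":0,"ry":0,"rz":0},{"hand":0,"x":-10,"y":-33,"z":0,"rx":0,"ry":0,"rz":0},{"hand":0,"x":-11,"y":-33,"z":0,"rx":0,"ry":0,"rz":0},{"hand":0,"x":-11,"y":-33,"z":0,"rx":0,"ry":0,"rz":0},{"hand":0,"x":-11,"y":-33,"z":0,"rx":0,"ry":0,"rz":0}]}}

```text
time_s: 12.9
tool_pos: [511.6, 139.4, 105.1]
tcp_rot: [[-0.959, -0.282, 0.001], [-0.282, 0.959, 0.0], [-0.001, 0.0, -1.0]]
contact_force: [0.2, -0.4, -0.8]
grip_width: 34.6
gripper_force: 20.0
```

Call:
{"name": "play_rows", "arguments": {"steps": [{"hand":0,"x":-11,"y":-33,"z":0,"rx":0,"ry":0,"rz":0},{"hand":0,"x":-11,"y":-34.6,"z":0,"rx":0,"ry":0,"rz":0},{"hand":0,"x":0,"y":0,"z":0,"rx":0,"ry":0,"rz":0},{"hand":0,"x":0,"y":0,"z":9,"rx":0,"ry":0,"rz":0},{"hand":0,"x":0,"y":0,"z":10,"rx":0,"ry":0,"rz":0},{"hand":0,"x":0,"y":0,"z":0,"rx":0,"ry":0,"rz":0},{"hand":0,"x":0,"y":0,"z":0,"rx":0,"ry":0,"rz":0},{"hand":0,"x":0,"y":0,"z":0,"rx":0,"ry":0,"rz":0}]}}

```text
time_s: 13.57
tool_pos: [550.4, 82.9, 85.3]
tcp_rot: [[-0.959, -0.283, -0.001], [-0.283, 0.959, 0.0], [0.001, 0.0, -1.0]]
contact_force: [0.0, 0.0, -0.3]
grip_width: 34.8
gripper_force: 20.0
```

```bash
python3 b.py
```

```text
13.6167 [550.77  82.74  85.63] [-0.98  0.38 -0.13] 34.624836633855445
[487.03 113.61] [ 460   96   60   36 1138] in tool [ 80.08 122.33  65.18]
[314.59 240.41] [ 287  203   57   72 3120] in tool [-17.12   0.45  65.12]
```

Call:
{"name": "play_rows", "arguments": {"steps": [{"hand":0,"x":-0.5,"y":-0.4,"z":10,"rx":0,"ry":0,"rz":0},{"hand":0,"x":0,"y":0,"z":8,"rx":0,"ry":0,"rz":0},{"hand":0,"x":0,"y":0,"z":6,"rx":0,"ry":0,"rz":0},{"hand":0,"x":0,"y":0,"z":5.5,"rx":0,"ry":0,"rz":0},{"hand":0,"x":0,"y":0,"z":0,"rx":0,"ry":0,"rz":0},{"hand":0,"x":0,"y":0,"z":0,"rx":0,"ry":0,"rz":0},{"hand":0,"x":0,"y":0,"z":0,"rx":0,"ry":0,"rz":0}]}}

```text
time_s: 14.2
tool_pos: [551.4, 81.3, 56.0]
tcp_rot: [[-0.96, -0.281, -0.001], [-0.281, 0.96, -0.0], [0.001, 0.0, -1.0]]
contact_force: [-1.1, 0.2, -0.5]
grip_width: 34.5
gripper_force: 20.0
```

Call:
{"name": "play_rows", "arguments": {"steps": [{"hand":0.6,"x":0,"y":0,"z":0,"rx":0,"ry":0,"rz":0},{"hand":0.6,"x":0,"y":0,"z":0,"rx":0,"ry":0,"rz":0},{"hand":0.6,"x":0,"y":0,"z":0,"rx":0,"ry":0,"rz":0},{"hand":0.6,"x":0,"y":0,"z":-20,"rx":0,"ry":0,"rz":0},{"hand":0.7,"x":0,"y":0,"z":-20,"rx":0,"ry":0,"rz":0},{"hand":0.7,"x":0,"y":0,"z":0,"rx":0,"ry":0,"rz":0},{"hand":0.7,"x":0,"y":0,"z":0,"rx":0,"ry":0,"rz":0},{"hand":0.7,"x":0,"y":0,"z":0,"rx":0,"ry":0,"rz":0}]}}

```text
time_s: 14.87
tool_pos: [551.6, 81.4, 95.9]
tcp_rot: [[-0.96, -0.281, 0.0], [-0.281, 0.96, 0.0], [-0.0, 0.0, -1.0]]
contact_force: [-0.2, 1.2, 0.3]
grip_width: 61.3
gripper_force: 0.0
```

```bash
python3 b.py
python3 - <<'E'
from h import *
w=cam('wrist'); cv2.imwrite('pics/w7.png',cv2.resize(w['bgr'][100:290,195:435],None,fx=3,fy=3,interpolation=cv2.INTER_CUBIC))
E
```

```text
14.9167 [551.24  81.33  95.5 ] [-0.27  0.68 -0.96] 61.3214743221187
[481.71 112.79] [ 457   95   57   35 1052] in tool [ 80.17 124.13  75.08]
[315.57 222.62] [ 294  199   44   48 1681] in tool [-6.56  0.96 74.99]
```

View pics/w7.png

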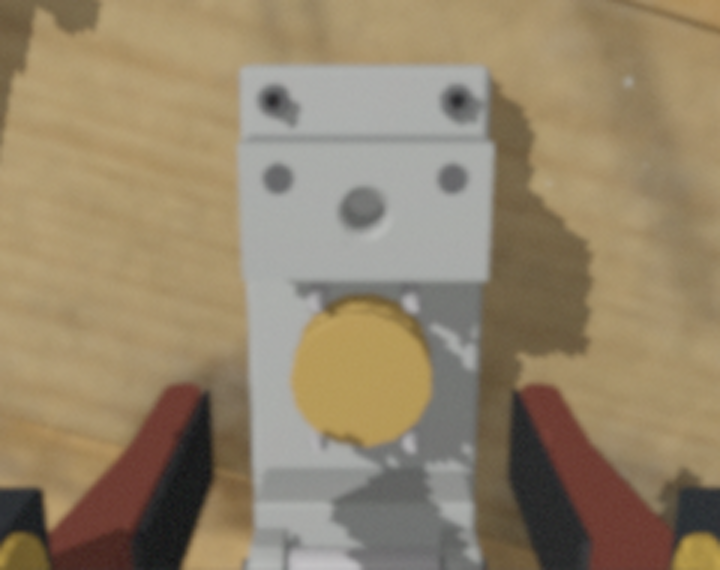

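View: three blanks stacked between the four posts at crop (361,373), the hole at (363,210). Next I'll estimate the leaf angle from the scene camera and compute the folding sweep.

Run:
```python
from h import *
from scipy.optimize import least_squares
np.set_printoptions(precision=1,suppress=True)
d=cam('scene'); a=.2863; J=np.array([[np.cos(a),-np.sin(a),0],[np.sin(a),np.cos(a),0],[0,0,1]]); o=np.array([551.3,83.3,0])
def leaf(rr,y,n,th): return o+J@np.array([50-rr*np.cos(th)+n*np.sin(th),y,50+rr*np.sin(th)+n*np.cos(th)])
print('boxes',[x['box'] for x in spotter.recognise('leaf_nose','scene')][:1])
sd=cam('side');print([x['box'] for x in spotter.recognise('leaf_nose','side')][:1])
for th in np.arange(1.7,2.11,.05):
    q=[leaf(rr,y,n,th) for rr in(0,112) for y in(-25,25) for n in(-4,4)]
    p=proj(d,q);p2=proj(sd,q);print(round(th,2),p.min(0),p.max(0),p2.min(0),p2.max(0))
print('TCP',r.read_state()['tool_pos'])
for u,v,z in [(275,178,50),(275,178,0),(300,163,5)]: print(unp(d,(u,v),z))
def C(th,rr=98): return np.array([50-rr*np.cos(th)+4*np.sin(th)+10,50+rr*np.sin(th)+4*np.cos(th)])
P=[C(t) for t in (1.6,1.45,1.3,1.15,1.0,.85,.7,.55,.4,.25,.12,.05)]
print(np.c_[P],np.diff(P,axis=0))
```

```text
boxes [[282.3, 160.9, 310.9, 195.7]]
[[340.0, 168.0, 363.4, 207.1]]
1.7 [294.7 158.8] [307.3 198.9] [337.6 167.3] [352.5 207.7]
1.75 [292.8 158.8] [307.3 198.9] [337.6 167.3] [354.1 207.6]
1.8 [290.8 158.9] [307.3 198.9] [337.6 167.3] [355.7 207.6]
1.85 [288.9 159. ] [307.2 199. ] [337.6 167.3] [357.3 207.6]
1.9 [287.1 159.2] [307.2 199. ] [337.6 167.4] [358.8 207.6]
1.95 [285.3 159.4] [307.2 199.1] [337.6 167.6] [360.3 207.7]
2.0 [283.5 159.8] [307.2 199.1] [337.7 167.9] [361.7 207.8]
2.05 [281.8 160.2] [307.1 199.1] [337.7 168.2] [363.1 207.8]
2.1 [280.2 160.6] [307.1 199.2] [337.7 168.7] [364.4 207.9]
TCP [551.4  81.3  95.5]
[707.6  82.3  50. ]
[735.3  42.2   0. ]
[691.4 -48.9   5. ]
[[ 66.9 147.8]
 [ 52.2 147.8]
 [ 37.6 145.5]
 [ 23.6 141.1]
 [ 10.4 134.6]
 [ -1.7 126.3]
 [-12.4 116.2]
 [-21.5 104.6]
 [-28.7  91.8]
 [-34.   78.1]
 [-36.8  65.7]
 [-37.7  58.9]] [[-14.7  -0.1]
 [-14.5  -2.3]
 [-14.   -4.4]
 [-13.2  -6.5]
 [-12.1  -8.4]
 [-10.7 -10.1]
 [ -9.1 -11.6]
 [ -7.2 -12.8]
 [ -5.3 -13.7]
 [ -2.9 -12.4]
 [ -0.9  -6.8]]
```

Call:
{"name": "play_rows", "arguments": {"steps": [{"hand":0,"x":0,"y":0,"z":-32,"rx":0,"ry":0,"rz":0},{"hand":0,"x":0,"y":0,"z":-32,"rx":0,"ry":0,"rz":0},{"hand":0,"x":0,"y":0,"z":-32,"rx":0,"ry":0,"rz":0},{"hand":0,"x":0,"y":0,"z":0,"rx":0,"ry":0,"rz":0},{"hand":0,"x":-32,"y":0,"z":0,"rx":0,"ry":0,"rz":0},{"hand":0,"x":-32,"y":0,"z":0,"rx":0,"ry":0,"rz":0},{"hand":0,"x":-32,"y":0,"z":0,"rx":0,"ry":0,"rz":0},{"hand":0,"x":-32,"y":0,"z":0,"rx":0,"ry":0,"rz":0}]}}

```text
time_s: 15.83
tool_pos: [675.6, 117.9, 191.7]
tcp_rot: [[-0.96, -0.282, -0.0], [-0.282, 0.96, 0.0], [0.0, 0.0, -1.0]]
contact_force: [-0.1, -0.4, -0.1]
grip_width: 11.5
gripper_force: 0.0
```

Call:
{"name": "play_rows", "arguments": {"steps": [{"hand":0,"x":0,"y":0,"z":0,"rx":0,"ry":0,"rz":0},{"hand":0,"x":0,"y":0,"z":20,"rx":0,"ry":0,"rz":0},{"hand":0,"x":0,"y":0,"z":20,"rx":0,"ry":0,"rz":0},{"hand":0,"x":0,"y":0,"z":0,"rx":0,"ry":0,"rz":0}]}}

```text
time_s: 16.17
tool_pos: [671.8, 116.9, 147.2]
tcp_rot: [[-0.96, -0.281, -0.007], [-0.281, 0.96, -0.002], [0.007, 0.0, -1.0]]
contact_force: [-1.3, 0.3, -0.8]
grip_width: 0.4
gripper_force: 0.0
```

Call:
{"name": "play_rows", "arguments": {"steps": [{"hand":0,"x":14.5,"y":0,"z":-3,"rx":0,"ry":0,"rz":0},{"hand":0,"x":14.5,"y":0,"z":-3,"rx":0,"ry":0,"rz":0},{"hand":0,"x":14.5,"y":0,"z":-3,"rx":0,"ry":0,"rz":0},{"hand":0,"x":14.5,"y":0,"z":-3,"rx":0,"ry":0,"rz":0},{"hand":0,"x":14.7,"y":0,"z":0,"rx":0,"ry":0,"rz":0},{"hand":0,"x":14.5,"y":0,"z":2.3,"rx":0,"ry":0,"rz":0},{"hand":0,"x":14,"y":0,"z":4.4,"rx":0,"ry":0,"rz":0},{"hand":0,"x":13.2,"y":0,"z":6.5,"rx":0,"ry":0,"rz":0}]}}

```text
time_s: 16.83
tool_pos: [564.7, 85.1, 152.3]
tcp_rot: [[-0.96, -0.281, 0.002], [-0.281, 0.96, 0.001], [-0.002, 0.0, -1.0]]
contact_force: [0.2, 0.3, 1.2]
grip_width: 0.7
gripper_force: 0.5
```

Call:
{"name": "play_rows", "arguments": {"steps": [{"hand":0,"x":12.1,"y":0,"z":8.4,"rx":0,"ry":0,"rz":0},{"hand":0,"x":10.7,"y":0,"z":10.1,"rx":0,"ry":0,"rz":0},{"hand":0,"x":9.1,"y":0,"z":11.6,"rx":0,"ry":0,"rz":0},{"hand":0,"x":7.2,"y":0,"z":12.8,"rx":0,"ry":0,"rz":0},{"hand":0,"x":5.3,"y":0,"z":13.7,"rx":0,"ry":0,"rz":0},{"hand":0,"x":2.9,"y":0,"z":12.4,"rx":0,"ry":0,"rz":0},{"hand":0,"x":0.9,"y":0,"z":6.8,"rx":0,"ry":0,"rz":0},{"hand":0,"x":0,"y":0,"z":0,"rx":0,"ry":0,"rz":0}]}}

```text
time_s: 17.5
tool_pos: [517.9, 71.4, 74.6]
tcp_rot: [[-0.96, -0.281, -0.001], [-0.281, 0.96, -0.0], [0.001, 0.0, -1.0]]
contact_force: [-0.6, 0.2, 0.5]
grip_width: 0.5
gripper_force: 0.2
```

Call:
{"name": "play_rows", "arguments": {"steps": [{"hand":0,"x":0,"y":0,"z":0,"rx":0,"ry":0,"rz":0},{"hand":0,"x":0,"y":0,"z":1,"rx":0,"ry":0,"rz":0},{"hand":0,"x":0,"y":0,"z":0,"rx":0,"ry":0,"rz":0}]}}

```text
time_s: 17.75
tool_pos: [519.0, 71.7, 74.8]
tcp_rot: [[-0.96, -0.281, 0.001], [-0.281, 0.96, 0.0], [-0.001, -0.0, -1.0]]
contact_force: [-1.1, -0.5, 2.7]
grip_width: 0.6
gripper_force: 1.3
```

Call:
{"name": "play_rows", "arguments": {"steps": [{"hand":0,"x":0,"y":0,"z":-25,"rx":0,"ry":0,"rz":0},{"hand":0,"x":0,"y":0,"z":-26,"rx":0,"ry":0,"rz":0},{"hand":0.6,"x":21,"y":-26,"z":0,"rx":0,"ry":0,"rz":0},{"hand":0.6,"x":21,"y":-26,"z":0,"rx":0,"ry":0,"rz":0},{"hand":0.6,"x":21,"y":-26,"z":0,"rx":0,"ry":0,"rz":0},{"hand":0.6,"x":21,"y":-26,"z":0,"rx":0,"ry":0,"rz":0},{"hand":0.6,"x":20,"y":-26,"z":0,"rx":0,"ry":0,"rz":0},{"hand":0.6,"x":0,"y":0,"z":0,"rx":0,"ry":0,"rz":0}]}}

```text
time_s: 18.42
tool_pos: [453.0, -88.2, 125.7]
tcp_rot: [[-0.962, -0.274, -0.0], [-0.274, 0.962, -0.002], [0.001, -0.002, -1.0]]
contact_force: [0.0, 0.4, -0.2]
grip_width: 37.2
gripper_force: 0.0
```

Call:
{"name": "play_rows", "arguments": {"steps": [{"hand":0.6,"x":0,"y":0,"z":0,"rx":0,"ry":0,"rz":0},{"hand":0.6,"x":0,"y":0,"z":0,"rx":0,"ry":0,"rz":0},{"hand":0.6,"x":0,"y":0,"z":0,"rx":0,"ry":0,"rz":0}]}}

```text
time_s: 18.67
tool_pos: [456.1, -81.1, 125.3]
tcp_rot: [[-0.959, -0.283, 0.001], [-0.283, 0.959, 0.0], [-0.001, 0.0, -1.0]]
contact_force: [-0.0, 0.4, -0.1]
grip_width: 52.2
gripper_force: 0.0
```

Run:
```python
from h import *
import pickle
np.set_printoptions(precision=2,suppress=True)
w=cam('wrist');s=r.read_state();print(s['time_s'],s['tool_pos'],s['contact_force'],s['grip_width'])
pickle.dump({k:w[k] for k in ['K','k1','R','p','bgr','hand_eye']},open('w8.pkl','wb'))
for n in ('pin','stub','leaf_nose'): print(n,[(np.array(x['box']),x['p']) for x in spotter.recognise(n,'wrist')][:2])
cv2.imwrite('pics/w8.png',cv2.resize(w['bgr'][100:290,175:435],None,fx=3,fy=3,interpolation=cv2.INTER_CUBIC))
```

```text
18.7167 [455.97 -81.04 125.25] [1.05 0.07 0.01] 52.53743757913225
pin [(array([301.8, 197.2, 324.6, 229.5]), 0.93)]
stub [(array([286.8, 242.2, 305.3, 265.7]), 0.92), (array([412.6, 256. , 471.5, 260.5]), 0.62)]
leaf_nose []
```

View pics/w8.png

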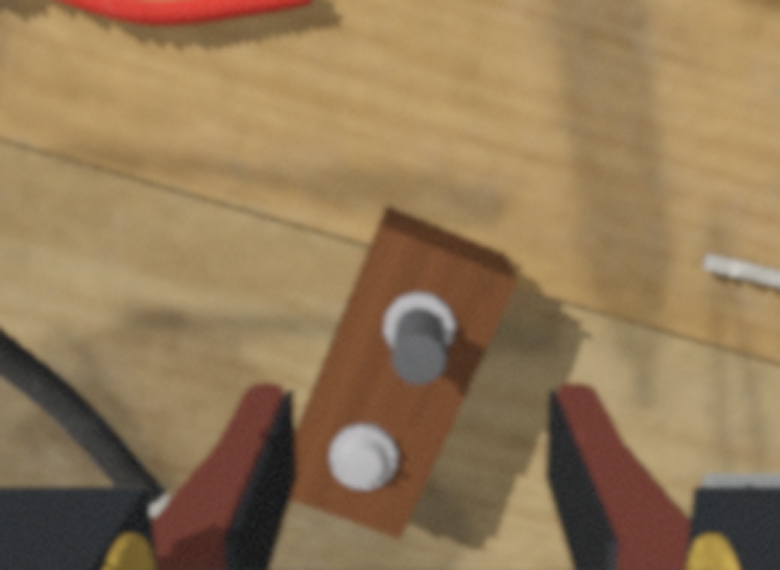

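View: tall-knob pin, knob top at crop (419,359), collar at (420,325). The low stub is at (363,457). The pin is the one with the tall dark knob.

Run:
```python
from h import *
import pickle
np.set_printoptions(precision=2,suppress=True)
w=pickle.load(open('w8.pkl','rb'));H=w['hand_eye'];d=dict(w,R=H[:3,:3],p=H[:3,3])
def t(u,v,z): print(unp(d,(175+u/3,100+v/3),z))
Z=125.6
t(419,359,Z-66);t(420,325,Z-40);t(363,457,Z-45)
```

```text
[ 2.04  0.22 59.6 ]
[ 3.07  0.49 85.6 ]
[-35.67 -16.11  80.6 ]
```

Call:
{"name": "play_rows", "arguments": {"steps": [{"hand":0.6,"x":2.3,"y":0.3,"z":20,"rx":0,"ry":0,"rz":0},{"hand":0.5,"x":0,"y":0,"z":20,"rx":0,"ry":0,"rz":0},{"hand":0.5,"x":0,"y":0,"z":15,"rx":0,"ry":0,"rz":0},{"hand":0.5,"x":0,"y":0,"z":10.5,"rx":0,"ry":0,"rz":0},{"hand":0.3,"x":0,"y":0,"z":0,"rx":0,"ry":0,"rz":0},{"hand":0,"x":0,"y":0,"z":0,"rx":0,"ry":0,"rz":0},{"hand":0,"x":0,"y":0,"z":0,"rx":0,"ry":0,"rz":0},{"hand":0,"x":0,"y":0,"z":0,"rx":0,"ry":0,"rz":0}], "squeeze": 40}}

```text
time_s: 19.53
tool_pos: [453.6, -82.6, 60.4]
tcp_rot: [[-0.96, -0.282, 0.001], [-0.282, 0.96, -0.0], [-0.001, -0.0, -1.0]]
contact_force: [-0.2, -0.1, 0.3]
grip_width: 20.8
gripper_force: 0.0
```

Call:
{"name": "play_rows", "arguments": {"steps": [{"hand":0,"x":0,"y":0,"z":0,"rx":0,"ry":0,"rz":0},{"hand":0,"x":0,"y":0,"z":0,"rx":0,"ry":0,"rz":0},{"hand":0,"x":0,"y":0,"z":0,"rx":0,"ry":0,"rz":0},{"hand":0,"x":0,"y":0,"z":0,"rx":0,"ry":0,"rz":0}]}}

```text
time_s: 19.87
tool_pos: [453.6, -82.7, 60.3]
tcp_rot: [[-0.96, -0.281, 0.001], [-0.281, 0.96, 0.0], [-0.001, -0.0, -1.0]]
contact_force: [-0.4, 1.7, 7.4]
grip_width: 13.3
gripper_force: 40.0
```

Call:
{"name": "play_rows", "arguments": {"steps": [{"hand":0,"x":0,"y":0,"z":-8,"rx":0,"ry":0,"rz":0},{"hand":0,"x":0,"y":0,"z":-12,"rx":0,"ry":0,"rz":0},{"hand":0,"x":0,"y":0,"z":-15,"rx":0,"ry":0,"rz":0},{"hand":0,"x":0,"y":0,"z":-20,"rx":0,"ry":0,"rz":0},{"hand":0,"x":0,"y":0,"z":-16,"rx":0,"ry":0,"rz":0},{"hand":0,"x":0,"y":0,"z":0,"rx":0,"ry":0,"rz":0}]}}

```text
time_s: 20.37
tool_pos: [454.5, -83.0, 133.7]
tcp_rot: [[-0.96, -0.281, 0.005], [-0.281, 0.96, -0.0], [-0.004, -0.001, -1.0]]
contact_force: [0.4, 0.4, -0.0]
grip_width: 13.4
gripper_force: 40.0
```

Call:
{"name": "play_rows", "arguments": {"steps": [{"hand":0,"x":-24.6,"y":15,"z":0,"rx":0,"ry":0,"rz":0},{"hand":0,"x":-24.6,"y":15,"z":0,"rx":0,"ry":0,"rz":0},{"hand":0,"x":-24.6,"y":15,"z":0,"rx":0,"ry":0,"rz":0},{"hand":0,"x":-24.6,"y":15,"z":0,"rx":0,"ry":0,"rz":0},{"hand":0,"x":0,"y":0,"z":0,"rx":0,"ry":0,"rz":0},{"hand":0,"x":0,"y":0,"z":0,"rx":0,"ry":0,"rz":0},{"hand":0,"x":0,"y":0,"z":0,"rx":0,"ry":0,"rz":0},{"hand":0,"x":0,"y":0,"z":0,"rx":0,"ry":0,"rz":0}]}}

```text
time_s: 21.03
tool_pos: [529.6, 1.3, 130.3]
tcp_rot: [[-0.96, -0.28, -0.001], [-0.28, 0.96, -0.001], [0.001, -0.0, -1.0]]
contact_force: [-0.2, 0.0, -1.6]
grip_width: 13.1
gripper_force: 40.0
```

Run:
```python
from h import *
import pickle
np.set_printoptions(precision=2,suppress=True)
w=cam('wrist');s=r.read_state();print(s['time_s'],s['tool_pos'],s['contact_force'],s['grip_width'])
pickle.dump({k:w[k] for k in ['K','k1','R','p','bgr','hand_eye']},open('w9.pkl','wb'))
cv2.imwrite('pics/w9.png',cv2.resize(w['bgr'][140:290,240:440],None,fx=4,fy=4,interpolation=cv2.INTER_CUBIC))
```

```text
21.0833 [529.7    1.34 130.45] [-0.22 -0.48 -0.72] 13.254204458486159
```

View pics/w9.png

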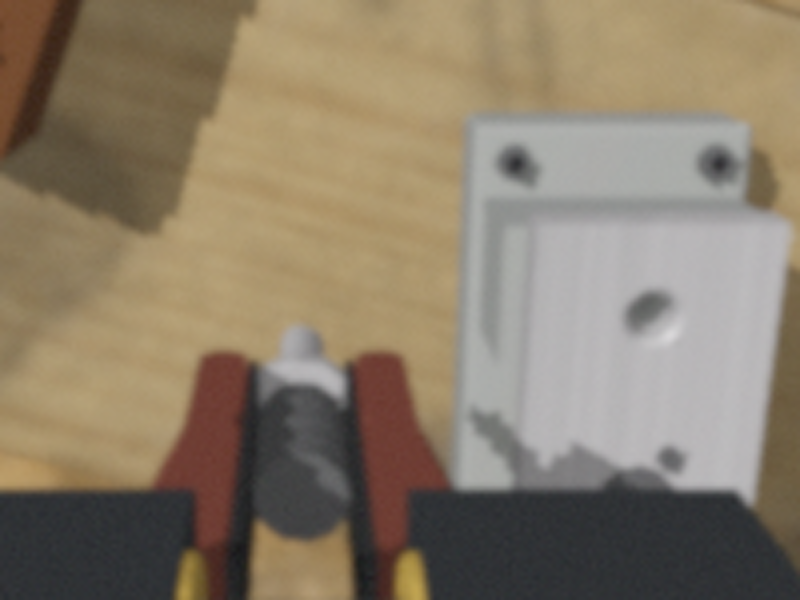

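View: pin in the grip, foot at crop (302,327) and knob top at (303,490). The leaf is folded down with its hole at (655,317).

Run:
```python
from h import *
import pickle
np.set_printoptions(precision=2,suppress=True)
w=pickle.load(open('w9.pkl','rb'));H=w['hand_eye'];d=dict(w,R=H[:3,:3],p=H[:3,3])
def t(n,u,v,z): print(n,unp(d,(240+u/4,140+v/4),z))
Z=130.5
t('hole',655,317,Z-58.1)
t('nose L',532,213,Z-59);t('nose R',793,222,Z-59)
t('foot front',302,325,56);t('knob top c',303,492,-6.5);t('knob bottom back?',303,537,-6.5)
R=w['R']@H[:3,:3].T;tt=w['p']-R@H[:3,3];print('tcp',tt,'fit hole in tool',R.T@(np.array([511.07,71.4,58.1])-tt))
```

```text
hole [-2.08 72.74 72.4 ]
nose L [19.96 46.33 71.5 ]
nose R [18.14 97.94 71.5 ]
foot front [ 2.06  0.85 56.  ]
knob top c [ 0.61  0.85 -6.5 ]
knob bottom back? [-6.23  0.86 -6.5 ]
tcp [529.55   1.35 130.29] fit hole in tool [-1.97 72.44 72.17]
```

Call:
{"name": "play_rows", "arguments": {"steps": [{"hand":0,"x":-0.4,"y":24,"z":0,"rx":0,"ry":0,"rz":0},{"hand":0,"x":0,"y":24,"z":0,"rx":0,"ry":0,"rz":0},{"hand":0,"x":0,"y":23.7,"z":0,"rx":0,"ry":0,"rz":0},{"hand":0,"x":0,"y":0,"z":0,"rx":0,"ry":0,"rz":0},{"hand":0,"x":0,"y":0,"z":8,"rx":0,"ry":0,"rz":0},{"hand":0,"x":0,"y":0,"z":4,"rx":0,"ry":0,"rz":0},{"hand":0,"x":0,"y":0,"z":0,"rx":0,"ry":0,"rz":0},{"hand":0,"x":0,"y":0,"z":0,"rx":0,"ry":0,"rz":0}]}}

```text
time_s: 21.75
tool_pos: [510.6, 70.0, 118.1]
tcp_rot: [[-0.96, -0.279, -0.001], [-0.279, 0.96, -0.001], [0.001, -0.0, -1.0]]
contact_force: [0.3, -1.1, -1.7]
grip_width: 12.9
gripper_force: 40.0
```

Run:
```python
from h import *
np.set_printoptions(precision=2,suppress=True)
w=cam('wrist');S=[r.read_state()]
for i in range(2): optics.read_camera('wrist'); S.append(r.read_state())
t=np.mean([s['tool_pos'] for s in S],0);R=np.array(S[-1]['tcp_rot']);print(S[-1]['time_s'],t,S[-1]['contact_force'])
print('hole in tool',R.T@(np.array([511.07,71.4,58])-t))
```

```text
21.9 [510.88  70.46 118.52] [-0.21 -0.47 -0.23]
hole in tool [-0.45  0.86 60.52]
```

Run:
```python
from h import *
import pickle
np.set_printoptions(precision=2,suppress=True,linewidth=200)
def edges(w,cols,lo,hi):
    g=cv2.GaussianBlur(cv2.cvtColor(w['bgr'],cv2.COLOR_BGR2GRAY),(3,3),0).astype(float)
    p=g[lo:hi,cols[0]:cols[1]].mean(1); return p
w=cam('wrist');H=np.array(w['hand_eye']);d=dict(w,R=H[:3,:3],p=H[:3,3]); t=r.read_state()['tool_pos']; print(t)
pickle.dump(dict(w),open('w10.pkl','wb'))
for c in((285,297),(335,347)): print('nose prof',c,edges(w,c,175,215).round(0))
print('foot prof (313-318)',edges(w,(313,318),195,235).round(0))
for v in(194,200,206): print(v,[unp(d,(u,v),t[2]-59)[:2] for u in(290,340)])
print('pred rows nose for x=18.4,19.6', [proj(d,[[x,0,t[2]-59]]) for x in (18.4,19.6)],'foot front',proj(d,[[2.06,.85,56]]))
w9=pickle.load(open('w9.pkl','rb')); print('w9 nose',edges(w9,(385,397),175,215).round(0),edges(w9,(420,430),175,215).round(0))
```

```text
[510.96  70.92 118.72]
nose prof (285, 297) [169. 160. 148. 134. 123. 112. 104. 101. 106. 116. 129. 143. 155. 163. 164. 159. 151. 146. 146. 149. 154. 159. 166. 173. 178. 179. 179. 179. 179. 179. 179. 179. 179. 179. 179. 179. 179. 179. 179.
 179.]
nose prof (335, 347) [167. 160. 147. 134. 120. 108. 101. 101. 109. 120. 132. 145. 157. 164. 163. 157. 149. 145. 146. 151. 157. 163. 170. 177. 181. 182. 182. 182. 182. 182. 182. 182. 182. 182. 183. 183. 183. 183. 182.
 182.]
foot prof (313-318) [156. 162. 170. 177. 181. 182. 182. 182. 183. 183. 183. 183. 183. 183. 183. 183. 183. 182. 178. 166. 144. 121. 106. 100. 102. 112. 128. 142. 150. 152. 152. 151. 151. 153. 159. 168. 177. 180. 176.
 164.]
194 [array([ 22.34, -18.25]), array([22.36, 19.18])]
200 [array([ 17.68, -18.36]), array([17.69, 19.29])]
206 [array([ 12.96, -18.47]), array([12.98, 19.41])]
pred rows nose for x=18.4,19.6 [array([[314.38, 199.08]]), array([[314.38, 197.54]])] foot front [[315.5  221.25]]
w9 nose [172. 172. 172. 172. 172. 172. 172. 172. 172. 172. 172. 171. 170. 165. 157. 150. 147. 149. 154. 160. 167. 174. 179. 181. 181. 181. 182. 182. 182. 182. 182. 182. 182. 182. 182. 182. 182. 182. 182.
 181.] [158. 150. 139. 127. 115. 107. 105. 108. 114. 120. 127. 134. 138. 137. 134. 133. 136. 145. 154. 162. 169. 176. 181. 183. 184. 184. 184. 184. 184. 184. 184. 184. 184. 184. 184. 184. 184. 184. 184.
 184.]
```

Call:
{"name": "play_rows", "arguments": {"steps": [{"hand":0,"x":1.3,"y":0,"z":0,"rx":0,"ry":0,"rz":0},{"hand":0,"x":0,"y":0,"z":2.5,"rx":0,"ry":0,"rz":0},{"hand":0,"x":0,"y":0,"z":2,"rx":0,"ry":0,"rz":0},{"hand":0,"x":0,"y":0,"z":2,"rx":0,"ry":0,"rz":0},{"hand":0,"x":0,"y":0,"z":2,"rx":0,"ry":0,"rz":0},{"hand":0,"x":0,"y":0,"z":0,"rx":0,"ry":0,"rz":0}]}}

```text
time_s: 22.45
tool_pos: [509.6, 71.0, 109.7]
tcp_rot: [[-0.96, -0.281, -0.0], [-0.281, 0.96, -0.0], [0.0, -0.0, -1.0]]
contact_force: [0.5, -0.2, -1.0]
grip_width: 13.2
gripper_force: 40.0
```

Call:
{"name": "play_rows", "arguments": {"steps": [{"hand":0,"x":0,"y":0,"z":2.5,"rx":0,"ry":0,"rz":0},{"hand":0,"x":0,"y":0,"z":2.5,"rx":0,"ry":0,"rz":0},{"hand":0,"x":0,"y":0,"z":2,"rx":0,"ry":0,"rz":0},{"hand":0,"x":0,"y":0,"z":2,"rx":0,"ry":0,"rz":0},{"hand":0,"x":0,"y":0,"z":2,"rx":0,"ry":0,"rz":0},{"hand":0,"x":0,"y":0,"z":0,"rx":0,"ry":0,"rz":0},{"hand":0,"x":0,"y":0,"z":0,"rx":0,"ry":0,"rz":0}]}}

```text
time_s: 23.03
tool_pos: [509.6, 71.0, 99.0]
tcp_rot: [[-0.96, -0.281, -0.0], [-0.281, 0.96, -0.0], [0.0, -0.0, -1.0]]
contact_force: [0.9, -0.7, -1.3]
grip_width: 13.0
gripper_force: 40.0
```

Call:
{"name": "play_rows", "arguments": {"steps": [{"hand":0,"x":0,"y":0,"z":3,"rx":0,"ry":0,"rz":0},{"hand":0,"x":0,"y":0,"z":3,"rx":0,"ry":0,"rz":0},{"hand":0,"x":0,"y":0,"z":3,"rx":0,"ry":0,"rz":0},{"hand":0,"x":0,"y":0,"z":3,"rx":0,"ry":0,"rz":0},{"hand":0,"x":0,"y":0,"z":2,"rx":0,"ry":0,"rz":0},{"hand":0,"x":0,"y":0,"z":0,"rx":0,"ry":0,"rz":0},{"hand":0,"x":0,"y":0,"z":0,"rx":0,"ry":0,"rz":0}]}}

```text
time_s: 23.62
tool_pos: [509.5, 71.0, 84.9]
tcp_rot: [[-0.96, -0.281, -0.0], [-0.281, 0.96, -0.0], [0.0, -0.0, -1.0]]
contact_force: [2.4, -1.3, -1.6]
grip_width: 12.9
gripper_force: 40.0
```

Call:
{"name": "play_rows", "arguments": {"steps": [{"hand":0,"x":-0.4,"y":0,"z":0,"rx":0,"ry":0,"rz":0},{"hand":0,"x":0,"y":0,"z":1.5,"rx":0,"ry":0,"rz":0},{"hand":0,"x":0,"y":0,"z":1.5,"rx":0,"ry":0,"rz":0},{"hand":0,"x":0,"y":0,"z":1.5,"rx":0,"ry":0,"rz":0},{"hand":0,"x":0,"y":0,"z":0,"rx":0,"ry":0,"rz":0},{"hand":0,"x":0,"y":0,"z":0,"rx":0,"ry":0,"rz":0}], "squeeze": 55}}

```text
time_s: 24.12
tool_pos: [509.8, 71.1, 80.7]
tcp_rot: [[-0.96, -0.281, -0.0], [-0.281, 0.96, -0.0], [0.0, 0.0, -1.0]]
contact_force: [-0.7, -1.1, 3.3]
grip_width: 12.7
gripper_force: 55.0
```

Call:
{"name": "play_rows", "arguments": {"steps": [{"hand":0,"x":0,"y":0,"z":1,"rx":0,"ry":0,"rz":0},{"hand":0,"x":0,"y":0,"z":0,"rx":0,"ry":0,"rz":0},{"hand":0,"x":0,"y":0,"z":0,"rx":0,"ry":0,"rz":0}]}}

```text
time_s: 24.37
tool_pos: [509.8, 71.1, 79.8]
tcp_rot: [[-0.96, -0.281, -0.0], [-0.281, 0.96, 0.0], [0.0, 0.0, -1.0]]
contact_force: [-0.7, -1.7, 6.0]
grip_width: 13.2
gripper_force: 55.0
```

Call:
{"name": "play_rows", "arguments": {"steps": [{"hand":0,"x":0,"y":0,"z":1,"rx":0,"ry":0,"rz":0},{"hand":0,"x":0,"y":0,"z":0,"rx":0,"ry":0,"rz":0},{"hand":0,"x":0,"y":0,"z":0,"rx":0,"ry":0,"rz":0}]}}

```text
time_s: 24.62
tool_pos: [509.8, 71.1, 79.0]
tcp_rot: [[-0.96, -0.281, -0.0], [-0.281, 0.96, 0.0], [0.0, 0.0, -1.0]]
contact_force: [-1.5, -2.8, 7.6]
grip_width: 12.8
gripper_force: 55.0
```

Call:
{"name": "play_rows", "arguments": {"steps": [{"hand":0,"x":0,"y":0,"z":1,"rx":0,"ry":0,"rz":0},{"hand":0,"x":0,"y":0,"z":0,"rx":0,"ry":0,"rz":0},{"hand":0,"x":0,"y":0,"z":0,"rx":0,"ry":0,"rz":0}]}}

```text
time_s: 24.87
tool_pos: [509.7, 71.1, 78.3]
tcp_rot: [[-0.96, -0.281, -0.0], [-0.281, 0.96, 0.0], [0.0, 0.0, -1.0]]
contact_force: [-2.2, -2.0, 10.2]
grip_width: 13.0
gripper_force: 55.0
```

Call:
{"name": "play_rows", "arguments": {"steps": [{"hand":0,"x":0,"y":0,"z":1,"rx":0,"ry":0,"rz":0},{"hand":0,"x":0,"y":0,"z":0,"rx":0,"ry":0,"rz":0},{"hand":0,"x":0,"y":0,"z":0,"rx":0,"ry":0,"rz":0}]}}

```text
time_s: 25.12
tool_pos: [509.8, 71.1, 78.1]
tcp_rot: [[-0.96, -0.281, 0.0], [-0.281, 0.96, 0.0], [-0.0, 0.0, -1.0]]
contact_force: [-5.0, -3.5, 20.0]
grip_width: 12.9
gripper_force: 55.0
```

Call:
{"name": "play_rows", "arguments": {"steps": [{"hand":0,"x":0,"y":0,"z":1,"rx":0,"ry":0,"rz":0},{"hand":0,"x":0,"y":0,"z":0,"rx":0,"ry":0,"rz":0},{"hand":0,"x":0,"y":0,"z":0,"rx":0,"ry":0,"rz":0}]}}

```text
time_s: 25.37
tool_pos: [509.9, 71.1, 77.9]
tcp_rot: [[-0.96, -0.281, 0.0], [-0.281, 0.96, 0.001], [-0.001, 0.0, -1.0]]
contact_force: [-9.1, -2.9, 30.3]
grip_width: 12.7
gripper_force: 55.0
```

Call:
{"name": "play_rows", "arguments": {"steps": [{"hand":0,"x":0,"y":0,"z":-0.5,"rx":0,"ry":0,"rz":0},{"hand":0,"x":0,"y":0,"z":0,"rx":0,"ry":0,"rz":0},{"hand":0,"x":0,"y":0,"z":0,"rx":0,"ry":0,"rz":0},{"hand":0,"x":0,"y":0,"z":0,"rx":0,"ry":0,"rz":0}]}}

```text
time_s: 25.7
tool_pos: [509.8, 71.1, 78.0]
tcp_rot: [[-0.96, -0.281, 0.0], [-0.281, 0.96, 0.0], [-0.0, 0.0, -1.0]]
contact_force: [-6.9, -2.4, 26.1]
grip_width: 12.9
gripper_force: 55.0
```

Run:
```python
from cell import r
s=r.read_state();print(s['tool_pos'],s['contact_force'],s['grip_width']);print(r.job_done())
```

```text
[509.81285885  71.11554888  77.98307917] [-6.9430728  -2.42755129 26.14392822] 12.946539135346255
the job is handed in; nothing more can be done
None
```

I handed the job in with three blanks stacked in the nest, the leaf folded down, and the pin through its hole and held down at about 26 N. I inferred that the leaf is fully shut from the hard stop and the pin's depth, not from a direct view, and the hand-in returned no verdict.

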